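Clear a jammed spool feeder and unload it

ROBOT

A 6-joint arm with a two-finger parallel gripper is mounted at the origin on a cart in front of the work surface, level with it; the furniture and walls round the work are solid. World frame = base frame: x ahead of the robot, y to its left, z up, the work surface at z = 0. Lengths are in mm, angles in rad, forces in N, time in s.
With the tool pointing down it reaches from about 400 to 925 mm from the base axis. Payload 12.5 kg.
Tool frame: the origin (TCP) lies at the very end of the fingers, on their centre line; the grasp point (between the pads) lies 19 mm behind it; z points along the fingers, y is the line along which they close (so a half turn about z gives the same grasp; the last joint's range is limited). The gripper opens to 95 mm and grips with 3 to 60 N. Pads are 20 mm wide; open, the fingers measure 119 mm over their backs; the gripper's body (75 mm by 180 mm) begins 59 mm behind the grasp point.
Start: joints at [1.134, 0.491, 1.559, -0, 1.092, -0.106], TCP at [202.984, 591.138, 214.661] pointing down, gripper open.
Joint ranges: [-3.1, 3.1], [-0.84, 2.19], [0.05, 2.79], [-1.13, 4.28], [0.06, 2.93], [-2.69, 2.69]. Speed limits (rad/s): [2.22, 2.22, 2.79, 3.14, 3.14, 3.14].

INTERFACE

Orientations are given as [roll, pitch, yaw] about the fixed x, y, z axes, in that order (R = Rz(yaw) Ry(pitch) Rx(roll)).
In Python, from cell import state, imaging, env, spot_in, mark_of gives the robot as it stands. The module is installed in compiled form; this text tells all that it offers.
- The arm moves only by the tool step_arm, never from a script. Its argument "increments" is a list of rows, each an object with "slide": the shift along the tool's x, y, z in m, a list of three; "roll": the turn about the tool's z in rad. A call has 1 to 5 rows; each row is the pose to reach, as a shift and turn from the pose commanded when the call began, along the tool's axes at that moment; what a row does not reach only later rows make up. A row lasts 1/8 s, in which the tool goes at most 62.5 mm and 10.7 degrees, less where a joint would pass 70% of its speed; a pose out of reach is approached as far as the arm can. A call with a gripper value outside its range is refused whole. "fingers" is the opening, from 0 (shut) to 1 (fully open), set as the call begins (left out, the last holds). The fingers move at their own pace and stop on an object; the grip force is fixed at half the most. Time passes only in rows, so rows that repeat a pose let the fingers close. It gives the time, the measured TCP pose, the force, the opening and the grip force at its end, in the units of the state.
- state(): the state, without advancing time (a new reading comes with each control period).
- imaging.read_camera(name): name is "side" or "top"; returns a dict with "color" (420x560x3 uint8, red, green, blue), "z_map" (420x560 float32, mm along the optical axis (not along the pixel's ray), 0 where there is no reading), "intrinsics" (3x3 intrinsics, pixels), "camera_from_world" (4x4, takes a point from world to camera coordinates). Camera axes: x right, y up, looking along -z (the intrinsics and any distortion apply to the point x, -y, -z); pixel columns grow to the right and rows downward; lengths in mm; the calibration is good to about 2 mm. A picture is of the moment at which its call begins.
- env.job_done(): hands the job in; it is judged then, once.
Trained networks look in the newest picture that a camera, given by its name, has taken for a name from the list of things; names that differ only in an ending like _2 or _b are one class to them, and where a whole thing is asked for, a point or a joint stands for the part that bears it (a point fixed in the world has none). Each returns a list of dicts, best first, with "confidence" (0 to 1); they miss things now and then, are a little off and sometimes report something else, mostly with a low value. They report only what shows in the picture. A call takes as long as a camera call. They do not tell look-alikes from the thing itself.
- spot_in(camera, target): "bbox" ([left, top, right, bottom] in pixels, round what is visible of it).
- mark_of(camera, target): "uv" ([column, row] in pixels: a listed point, or the origin of a listed thing).
The state is a dict: "t": time; "joints": joint angles; "qvel": joint speeds; "tau": joint torques, N m; "eef_pos": TCP position; "tcp_rot": TCP orientation; "ft_force": force on the tool from outside, world axes, zero at the start; "moment": the same for the moment, N m; "opening": opening from 0.0 (shut) to 1.0 (fully open); "grip_force": force on a finger pad.
Only numpy, scipy, OpenCV 4.12 (cv2) and the standard library are available. Lean on these libraries where they do the work, as an engineer would, in place of code of your own. Each camera call takes 0.05 s, during which the arm holds its last target. There are 200 camera calls.

TASK

A desoldering pump has fallen across the pick gap of the spool feeder: first lift it out and lay it flat in the long narrow tool tray. Then empty the feeder: lift the ratchet pawl clear of its toothed wheel so that the spring drum turns back and the pusher runs the spools up to the end stop, drop the pawl onto the wheel again, take the front spool out of the pick gap and stand it upright in the wide spool tray, and repeat until no spool is left. Do not lift the pawl while the pump is still lodged, leave the pawl down at the end, and leave the other things on the bench where they are.

Things in the scene. Friction and masses are not known exactly. Their poses are not given: they have to be found in the camera images.
- feeder: Spool feeder fixed to the bench: a straight chute on a base plate 350 x 110 x 12 mm. Origin at the bench surface under the chute's middle; the chute runs along its y and feeds toward its -y. Chute floor 30 mm above the bench, 52 mm wide, slippery. Side walls 70 mm high, outer faces at x = -30 and +30, from y = -115 to +107 mm; two wires 92 mm up run over this part and hold the spools down.
- pick_spot (a point): Point in the pick gap where the centre of a spool stands that has reached the end stop, 56 mm above the bench (feeder x = 0, y = -141 mm). Its axes are the feeder's. A spool here is gripped from above, fingers closing along x through the open sides.
- pawl_bar (a point): Middle of the free part of the pawl's round cross bar (diameter 10 mm, 40 mm free length, parallel to the feeder's x, ball at its -x end): pinch it here from above, fingers closing along the feeder's y, and raise it. Moves with the pawl; 120 mm above the bench when the pawl is down. Nothing lies beside it, or under it down to the base plate.
- pawl_pivot (a point): Point on the pawl's hinge axis (parallel to the feeder's x) in the same cross plane as pawl_bar, 104 mm above the bench. The bar lies 60 mm from it toward the feeder's +y (58 along y, 16 up when down); raising the bar swings the pawl up about this axis.
- pawl (a joint): Pawl angle in rad: about 0 in a tooth gap, up to 0.16 on the tip of a tooth (also counts as down), clear of the wheel from 0.2 on; stops at 0.7. It is free and falls back by its own weight (under 1 N at the bar; the loaded tooth's friction adds 1 to 2 N).
- pusher (a joint): Travel of the pusher toward the end stop in m, 0 fully back (start) to 0.224. A spring pushes it with 4 to 5.5 N, it runs at most 0.1 m/s; with the pawl down the wheel holds it (one tooth = 13 mm), so it may creep up to 13 mm when a spool is taken. With n spools pressed against the end stop it reads about 0.262 - 0.0485 n (four 0.068, one 0.213).
- spool_1_mid (a point): Solder spool 1 (all alike; two to four are present, None if absent): upright reel with green flanges, 49 mm in diameter, 52 mm high, about 0.15 kg; point at its centre, z along its axis (up).
- spool_2_mid (a point): Solder spool 2 (all alike; two to four are present, None if absent): upright reel with green flanges, 49 mm in diameter, 52 mm high, about 0.15 kg; point at its centre, z along its axis (up).
- spool_3_mid (a point): Solder spool 3 (all alike; two to four are present, None if absent): upright reel with green flanges, 49 mm in diameter, 52 mm high, about 0.15 kg; point at its centre, z along its axis (up).
- spool_4_mid (a point): Solder spool 4 (all alike; two to four are present, None if absent): upright reel with green flanges, 49 mm in diameter, 52 mm high, about 0.15 kg; point at its centre, z along its axis (up).
- pump_mid (a point): Blue desoldering pump: rod 19 mm thick, 176 mm long (body 113 mm), long axis = its y, 0.06 kg; point at its centre on its axis. It lies level on the lips across the pick gap, its +y toward the feeder's -x side (toward the robot); grip it from above where it overhangs there, about 46 mm from its centre along +y. Its other end has a 24 mm collar. On a flat floor its centre is 10 mm up.
- tool_tray_floor (a point): Centre of the floor (4 mm above the bench) of the loose narrow grey tray for the pump: 80 x 205 mm outside, 14 mm high rim, 4 mm walls; its long side is along its y.
- spool_tray_floor (a point): Centre of the floor (4 mm above the bench) of the loose wide grey tray for the spools: 210 x 160 mm outside, 14 mm high rim, 4 mm walls; its long side is along its x. It takes four spools standing 90 mm apart along x and 66 mm apart along y.
- flux_jar_mid (a point): Bystander, leave alone: jar with black lid, 52 mm across, 38 mm high; point 10 mm above the bench.
- cell_block_mid (a point): Bystander, leave alone: block battery 27 x 47 x 18 mm; point 10 mm above the bench.
- side_cutters_mid (a point): Bystander, leave alone: side cutters with teal grips, 122 x 83 x 15 mm, at the back; point 10 mm above the bench.
- pcb_1_mid (a point): Bystander, leave alone: green circuit board 46 x 62 x 13 mm, behind the feeder; point 10 mm above the bench.
- end_stop (a point): Middle of the top edge of the end stop's face (feeder y = -165 mm, 70 mm above the bench). Between it and the side walls (y = -161 to -115 mm) lies the pick gap: open above and at both sides, only lips 35 mm high. Beside the gap only the base plate (12 mm high).
- wheel_axis (a point): Centre of the toothed wheel (84 mm across, 12 teeth, 10 mm thick, axis along the feeder's x) on the spring drum, on the feeder's -x side at its +y end (x = -52, y = 140, z = 60 mm). Grey housing beside it 92 mm high, pawl bracket 118 mm high.
Mind the look-alikes: they are no part of the job. What is shaped like the part that bears spool_4_mid but yellow is not meant. There is more than one size of the part that bears pump_mid; the job needs the larger.

How it is judged:
By the outcome, as a careful person would: the job done as asked, in the order asked, and still so for the second after the job is handed in, with the robot touching nothing.
Of spool_1, spool_2, spool_3, spool_4 only 2 to 4 are there at a start; the rules pass over those that are not, and their reading is None.
At some moment in a run one of spool_tray, tool_tray may be knocked a few centimetres aside while the robot is not near it.
It also fails if it takes over 210 s, if anything falls off the work surface, if the arm or the gripper's body presses on something with over 40 N, if the wrist force passes 120 N, or if a joint passes its speed limit or range.

## Working session

There is one attempt and no reset: what is moved stays moved. The work goes in short steps, Python scripts to look and compute and a tool call to move; the robot and the scene stay as the last step left them, time stands still between calls to the robot, and variables do not carry over. Pictures are saved under pics/ and viewed, at most 14 in all, crops included, and the job is handed in when it is done.

Besides the shell and the picture viewer there is one more tool, called after "Call:" as name(argument=value, ...), one argument or row to a line, values as JSON. step_arm: Moves the arm, as the interface text tells. Its arguments: {"type":"object","properties":{"increments":{"type":"array"},"fingers":{"type":"number"}},"required":["increments"]}

```bash
mkdir -p pics; cat > h.py <<'E'
import numpy as np, cv2
from cell import state, imaging, env, spot_in, mark_of
from scipy.spatial.transform import Rotation as R
def cam(n,save=None):
    c=imaging.read_camera(n)
    if save: cv2.imwrite('pics/'+save,cv2.cvtColor(c['color'],cv2.COLOR_RGB2BGR))
    return c
def ray(c,uv):
    K=np.array(c['intrinsics']);T=np.linalg.inv(np.array(c['camera_from_world']))
    p=np.linalg.inv(K)@[uv[0],uv[1],1]; d=T[:3,:3]@[p[0],-p[1],-1]
    return T[:3,3],d
def atz(c,uv,z):
    o,d=ray(c,uv); return o+d*(z-o[2])/d[2]
def atd(c,uv):
    u,v=int(round(uv[0])),int(round(uv[1])); w=c['z_map'][max(v-1,0):v+2,max(u-1,0):u+2]; w=w[w>0]
    o,d=ray(c,uv); return o+d*(np.median(w) if len(w) else np.nan)
def cloud(c):
    z=c['z_map'];v,u=np.mgrid[:z.shape[0],:z.shape[1]]
    p=np.stack([u,v,np.ones_like(u)],-1)@np.linalg.inv(np.array(c['intrinsics'])).T
    T=np.linalg.inv(np.array(c['camera_from_world']))
    P=(p*[1,-1,-1]*z[...,None])@T[:3,:3].T+T[:3,3]; P[z<=0]=np.nan
    return P
def st():
    s=state(); r=R.from_euler('xyz',s['tcp_rot']).as_matrix()
    print('t',round(s['t'],2),'pos',np.round(s['eef_pos'],1),'rot',np.round(s['tcp_rot'],3),'j',np.round(s['joints'],2),'op',round(s['opening'],3),'gf',round(s['grip_force'],1),'F',np.round(s['ft_force'],1))
    return s,r
E
python3 - <<'E'
from h import *
s,r=st(); print(np.round(r,3))
for n in('top','side'):
    c=cam(n,n+'0.png'); print(n, np.round(np.linalg.inv(np.array(c['camera_from_world']))[:3,3]),np.round(c['intrinsics'],1).tolist())
    for t in ['feeder','pick_spot','pawl_bar','pawl_pivot','spool_1_mid','pump_mid','tool_tray_floor','spool_tray_floor','end_stop','wheel_axis']:
        for m in mark_of(n,t)[:5]:
            print(t,np.round(m['uv']),round(m['confidence'],2),np.round(atd(c,m['uv'])))
E
```

```text
t 0.0 pos [202.9 590.9 214.1] rot [-3.141 -0.     2.811] j [ 1.13  0.49  1.56 -0.    1.09 -0.11] op 1.003 gf 0.0 F [ 0.1  0.7 -0.1]
[[-0.946  0.325 -0.   ]
 [ 0.325  0.946 -0.001]
 [ 0.    -0.001 -1.   ]]
top [ 346.   22. 1080.] [[394.0, 0.0, 277.5], [0.0, 394.0, 210.4], [0.0, 0.0, 1.0]]
feeder [213. 187.] 0.87 [571. 185.  81.]
pick_spot [263. 202.] 0.91 [540.  57.  55.]
pawl_bar [394. 194.] 0.72 [ 580. -307.    5.]
pawl_bar [141. 190.] 0.56 [578. 396.   6.]
pawl_bar [154. 184.] 0.56 [579. 338.  80.]
pawl_pivot [166. 198.] 0.63 [558. 328.   2.]
spool_1_mid [241. 194.] 0.59 [555. 112.  83.]
pump_mid [259. 202.] 0.81 [539.  66.  52.]
pump_mid [257. 261.] 0.73 [387.  69.  15.]
tool_tray_floor [179. 251.] 0.81 [410. 281.   6.]
tool_tray_floor [271. 202.] 0.67 [539.  34.  70.]
spool_tray_floor [392. 196.] 0.85 [ 575. -302.    5.]
end_stop [273. 201.] 0.89 [540.  29.  70.]
end_stop [167. 201.] 0.65 [549. 325.   1.]
wheel_axis [154. 185.] 0.62 [576. 343.  70.]
side [ 309. 1327.  619.] [[545.1, 0.0, 272.0], [0.0, 545.1, 202.8], [0.0, 0.0, 1.0]]
feeder [228. 256.] 0.92 [571. 278.  53.]
pick_spot [254. 217.] 0.69 [541. 113.  79.]
pawl_bar [226. 246.] 0.81 [555. 353. 118.]
spool_1_mid [248. 227.] 0.62 [548. 157.  70.]
spool_1_mid [229. 259.] 0.6 [575. 253.  32.]
pump_mid [262. 222.] 0.56 [524. 100.  58.]
pump_mid [319. 211.] 0.4 [390. -94.  10.]
pump_mid [296. 223.] 0.33 [447.  -3.  13.]
pump_mid [217. 269.] 0.21 [577. 353.  63.]
tool_tray_floor [304. 282.] 0.63 [400. 290.   4.]
spool_tray_floor [264. 184.] 0.96 [ 583. -314.    7.]
spool_tray_floor [183. 239.] 0.74 [732. 100.   2.]
spool_tray_floor [257. 221.] 0.6 [531. 117.  68.]
spool_tray_floor [262. 210.] 0.52 [532.  37.  65.]
end_stop [264. 210.] 0.8 [527.  39.  66.]
wheel_axis [216. 269.] 0.56 [579. 354.  62.]
wheel_axis [244. 242.] 0.32 [553. 184.  42.]
```

```bash
python3 - <<'E'
import cv2
a=cv2.imread('pics/top0.png');b=cv2.imread('pics/side0.png')
cv2.imwrite('pics/t1.png',cv2.resize(a[110:310,90:450],(800,444),interpolation=cv2.INTER_CUBIC))
cv2.imwrite('pics/s1.png',cv2.resize(b[120:330,130:410],(800,600),interpolation=cv2.INTER_CUBIC))
E
```

```text
(no output)
```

View pics/t1.png

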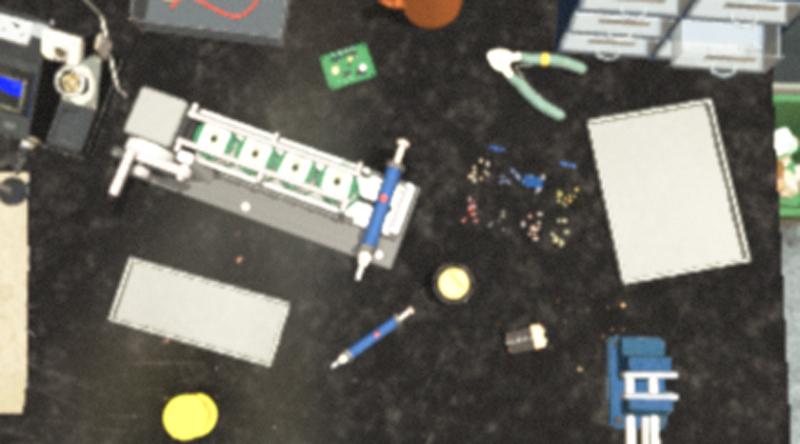

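View pics/s1.png

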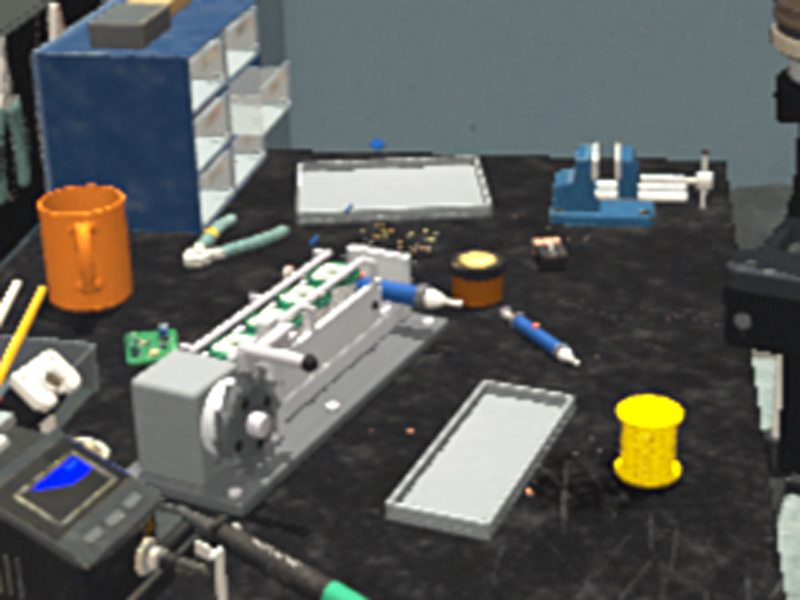

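Top crop: four spools in the chute at crop (215,138) to (338,181), and the large pump across the gap at (385,200). The small look-alike pump is at (375,335), the tool tray at (200,310), the spool tray at (670,190), and the pawl bar at (125,170). Side crop: it shows the same scene, plus the yellow decoy spool at (650,440) and the pawl bar's dark ball at (308,362).

```bash
cat >> h.py <<'E'
def rect(P,mask):
    n,l,s,_=cv2.connectedComponentsWithStats(mask.astype(np.uint8)); 
    k=1+np.argmax(s[1:,4]); q=P[l==k][:,:2].astype(np.float32)
    c,wh,a=cv2.minAreaRect(q); b=cv2.boxPoints((c,wh,a)); return c,wh,a,b,len(q)
def trays(c):
    P=cloud(c);col=c['color'].astype(int); z=P[...,2]
    g=(col.min(-1)>110)&(z<22)&(z>-4)&((col.max(-1)-col.min(-1))<40)
    X,Y=P[...,0],P[...,1]
    out={}
    for nm,m in(('tool',g&(X<500)&(Y>130)&(Y<450)),('spool',g&(Y<-150)&(X>420)&(X<750)&(Y>-450))):
        ce,wh,a,b,n=rect(P,m); e=b[1]-b[0],b[2]-b[1]; L=max(e,key=np.linalg.norm)
        out[nm]=ce; print(nm,np.round(ce,1),np.round(wh,1),'long dir deg',round(np.degrees(np.arctan2(L[1],L[0])),1),n)
    return out
E
python3 - <<'E'
from h import *
c=cam('top'); P=cloud(c);col=c['color'].astype(int);X,Y,Z=P[...,0],P[...,1],P[...,2]
trays(c)
reg=(X>420)&(X<680)&(Y>0)&(Y<440)
m=reg&(Z>8)&(Z<17)
ce,wh,a,b,n=rect(P,m); print('base vis',np.round(b,1).tolist(),np.round(wh,1),n)
b_=reg&(col[...,2]-col[...,0]>50)&(Z>30); q=P[b_]; mu=np.median(q,0);_,_,v=np.linalg.svd(q[:,:2]-q[:,:2].mean(0));print('pump blue',np.round(q.mean(0),1),v[0],len(q),'z top',np.percentile(q[:,2],[50,90]))
h=reg&(Z>87)&(Z<97)&(Y>280); ce,wh,a,b,n=rect(P,h);print('housing',np.round(b,1).tolist(),np.round(wh,1))
h=reg&(Z>66)&(Z<74)&(Y<45)
ce,wh,a,b,n=rect(P,h);print('endstop top',np.round(b,1).tolist(),np.round(wh,1))
h=reg&(Z>100)&(Z<140);print('pawl pts',np.round(P[h],0)[::3].tolist())
g=reg&(col[...,1]-col[...,0]>40)&(Z>60); print('green',np.round(P[g].mean(0)),g.sum())
for uv in [(215,138),(257,153),(297,167),(338,181)]:
    print(np.round(atz(c,(uv[0]/2.2222+90,uv[1]/2.2222+110),82),1))
print('feeder',atz(c,(213,187),0),'pick',atz(c,(263,202),56),'end',atz(c,(273,201),70))
E
```

```text
tool [413.6 282.2] [212.2  84.6] long dir deg 75.2 2395
spool [ 577.1 -296.5] [218.  168.5] long dir deg 11.3 4460
base vis [[482.0, 91.19999694824219], [516.9000244140625, 79.19999694824219], [615.7999877929688, 366.70001220703125], [580.7999877929688, 378.70001220703125]] [304.1  36.9] 1128
pump blue [538.4  60.1  53.7] [-0.957683    0.28782507] 196 z top [53.77277127 56.70142562]
housing [[576.2000122070312, 287.29998779296875], [646.2999877929688, 266.0], [670.2999877929688, 344.8999938964844], [600.0999755859375, 366.20001220703125]] [82.5 73.3]
endstop top [[504.20001220703125, 39.599998474121094], [559.7999877929688, 21.600000381469727], [562.2999877929688, 29.299999237060547], [506.6000061035156, 47.29999923706055]] [ 8.1 58.5]
pawl pts [[618.0, 330.0, 100.0], [584.0, 337.0, 128.0], [588.0, 356.0, 101.0], [582.0, 338.0, 125.0], [585.0, 334.0, 114.0], [585.0, 284.0, 116.0], [580.0, 341.0, 123.0], [581.0, 334.0, 121.0], [583.0, 329.0, 113.0], [582.0, 285.0, 119.0], [582.0, 277.0, 122.0], [577.0, 342.0, 126.0], [578.0, 337.0, 121.0], [580.0, 331.0, 115.0], [579.0, 323.0, 117.0],
[... 1409 characters left out ...]
0, 348.0, 126.0], [556.0, 288.0, 110.0], [557.0, 279.0, 108.0], [550.0, 352.0, 120.0], [554.0, 287.0, 106.0], [547.0, 353.0, 123.0], [544.0, 358.0, 123.0], [544.0, 351.0, 124.0], [542.0, 356.0, 123.0], [542.0, 349.0, 120.0], [539.0, 352.0, 126.0], [536.0, 357.0, 125.0], [537.0, 351.0, 122.0], [534.0, 358.0, 123.0], [530.0, 360.0, 128.0], [530.0, 353.0, 129.0], [528.0, 358.0, 127.0], [529.0, 351.0, 125.0], [526.0, 356.0, 124.0], [524.0, 359.0, 125.0]]
green [586. 189.  82.] 140
[610.5 255.4  82. ]
[593.4 205.3  82. ]
[577.5 157.9  82. ]
[561.7 109.6  82. ]
feeder [590.65979484 198.72864122   0.        ] pick [539.92585109  55.72375304  56.        ] end [540.42424446  29.23854726  70.        ]
```

```bash
cat >> h.py <<'E'
def go(*tg):
    """chain of targets (x,y,z,toolY_deg), print slide(m)/roll from current pose for each (same call frame)"""
    s,r=st(); a0=np.degrees(np.arctan2(r[1,1],r[0,1]))
    for t in tg:
        d=r.T@(np.array(t[:3])-s['eef_pos']); k=-(t[3]-a0); k=(k+90)%180-90
        print(t,'slide',np.round(d/1000,4).tolist(),'roll',round(np.radians(k),3),'len',round(np.linalg.norm(d)))
E
python3 - <<'E'
from h import *
go((489.5,72,150,73.3),(489.5,72,26,73.3))
c=cam('side');P=cloud(c);X,Y,Z=P[...,0],P[...,1],P[...,2]
c2=cam('top');Q=cloud(c2)
for A in(P,Q):
    m=(A[...,1]<-150)&(A[...,1]>-450)&(A[...,2]>40)&(A[...,0]>520);q=A[m]; i=np.argsort(q[:,0])[:10:2]; print(np.round(q[i]))
    m&=(A[...,2]<170);q=A[m];print('minx by z',[(z,np.round(np.nanpercentile(q[(q[:,2]>z)&(q[:,2]<=z+25)][:,0],2)) if ((q[:,2]>z)&(q[:,2]<=z+25)).any() else None) for z in (40,65,90,115,140)])
tip=[atz(c2,(x/2.2222+90,y/2.2222+110),45) for x,y in((405,140),(358,278))]; print(tip,np.mean(tip,0))
E
```

```text
t 1.15 pos [203.  591.1 214.7] rot [3.141 0.    2.811] j [ 1.13  0.49  1.56 -0.    1.09 -0.11] op 1.001 gf 0.0 F [-0.6  0.2 -0. ]
(489.5, 72, 150, 73.3) slide [-0.4396, -0.398, 0.0646] roll -0.039 len 596
(489.5, 72, 26, 73.3) slide [-0.4396, -0.398, 0.1886] roll -0.039 len 622
[[ 697. -351.   90.]
 [ 698. -341.   90.]
 [ 700. -320.   93.]
 [ 704. -353.   89.]
 [ 705. -327.   90.]]
minx by z [(40, np.float64(746.0)), (65, np.float64(710.0)), (90, np.float64(708.0)), (115, np.float64(710.0)), (140, np.float64(743.0))]
[[ 695. -340.   93.]
 [ 696. -346.   91.]
 [ 696. -349.   90.]
 [ 698. -330.   92.]
 [ 698. -338.   92.]]
minx by z [(40, np.float64(749.0)), (65, np.float64(709.0)), (90, np.float64(701.0)), (115, np.float64(708.0)), (140, np.float64(735.0))]
[array([622.33694146,  32.95208339,  45.        ]), array([452.6932915 ,  85.31941553,  45.        ])] [537.51511648  59.13574946  45.        ]
```

Call:
step_arm(
  increments=[
    {"slide": [-0.045,-0.04,0],"roll": -0.01},
    {"slide": [-0.09,-0.08,0],"roll": -0.02},
    {"slide": [-0.135,-0.12,0],"roll": -0.03},
    {"slide": [-0.18,-0.16,0],"roll": -0.039},
    {"slide": [-0.22,-0.2,0],"roll": -0.039},
  ],
  fingers=0.5,
)

```text
t: 1.88
eef_pos: [346.9, 328.9, 214.9]
tcp_rot: [3.141, 0.001, 2.85]
ft_force: [0.6, 0.4, 0.8]
opening: 0.54
grip_force: 0.0
```

Call:
step_arm(
  increments=[
    {"slide": [-0.043,-0.041,0.02]},
    {"slide": [-0.086,-0.082,0.04]},
    {"slide": [-0.129,-0.123,0.06]},
    {"slide": [-0.172,-0.164,0.08]},
    {"slide": [-0.214,-0.2036,0.095]},
  ],
)

```text
invalid input at $.increments[0]: expected keys slide, roll
```

Call:
step_arm(
  increments=[
    {"slide": [0,0,0]},
    {"slide": [0,0,0]},
  ],
)

```text
invalid input at $.increments[0]: expected keys slide, roll
```

```bash
python3 - <<'E'
from h import *
c=cam('side','s2.png')
a=cv2.imread('pics/s2.png');cv2.imwrite('pics/s2c.png',cv2.resize(a[150:280,210:350],(700,650*1),interpolation=cv2.INTER_CUBIC)[:600])
go((493.5,72.4,26,73.3))
E
```

```text
t 1.93 pos [348.5 324.7 214.7] rot [-3.140e+00  1.000e-03  2.848e+00] j [ 0.61  0.28  1.91 -0.    0.95 -0.66] op 0.519 gf 0.0 F [ 2.  -1.2  1.4]
(493.5, 72.4, 26, 73.3) slide [-0.2116, -0.1993, 0.1892] roll -0.002 len 347
```

View pics/s2c.png

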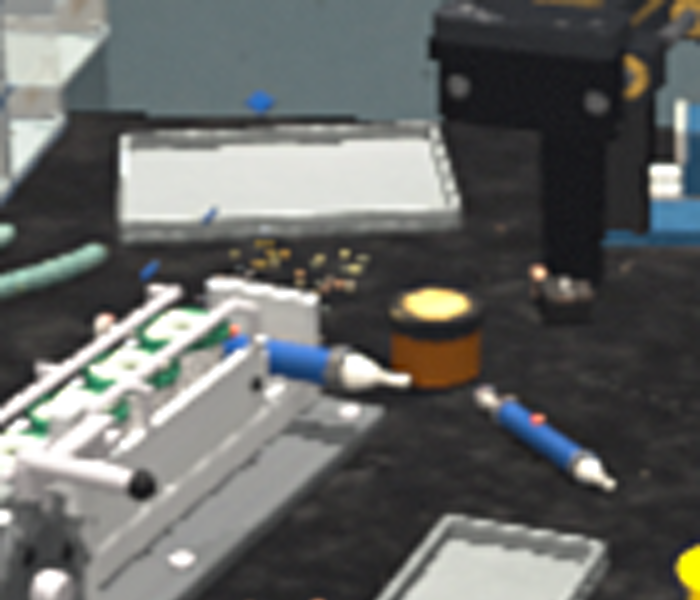

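The pump still lies across the gap at about (300,360), its nozzle overhanging toward the jar at (435,340). The gripper is still off to the right.

Call:
step_arm(
  increments=[
    {"slide": [-0.043,-0.04,0.01],"roll": 0},
    {"slide": [-0.086,-0.08,0.03],"roll": 0},
    {"slide": [-0.129,-0.12,0.05],"roll": 0},
    {"slide": [-0.172,-0.16,0.07],"roll": 0},
    {"slide": [-0.212,-0.199,0.09],"roll": 0},
  ],
)

```text
t: 2.55
eef_pos: [492.9, 77.2, 124.2]
tcp_rot: [3.141, 0.001, 2.85]
ft_force: [0.8, 0.8, 0.6]
opening: 0.499
grip_force: 0.0
```

Call:
step_arm(
  increments=[
    {"slide": [0,0,0.03],"roll": 0},
    {"slide": [0,0,0.06],"roll": 0},
    {"slide": [0,0,0.06],"roll": 0},
  ],
)

```text
t: 2.92
eef_pos: [491.1, 78.8, 63.3]
tcp_rot: [-3.141, -0.003, 2.849]
ft_force: [0.1, 0.4, 0.4]
opening: 0.501
grip_force: 0.0
```

```bash
python3 - <<'E'
from h import *
c=cam('side','s3.png');c2=cam('top','t3.png')
a=cv2.imread('pics/s3.png');b=cv2.imread('pics/t3.png')
f=lambda i,y,x:cv2.resize(i[y:y+110,x:x+100],(400,440),interpolation=cv2.INTER_CUBIC)
cv2.imwrite('pics/c3.png',np.hstack([f(a,160,220),f(b,160,220)]))
go((493.5,72.4,26,73.3))
E
```

```text
t 3.02 pos [492.2  79.1  65.3] rot [3.141 0.    2.85 ] j [ 0.03  0.53  2.01  0.    0.6  -1.25] op 0.502 gf 0.0 F [ 0.4  1.  -0.4]
(493.5, 72.4, 26, 73.3) slide [-0.0032, -0.0061, 0.0393] roll -0.0 len 40
```

View pics/c3.png

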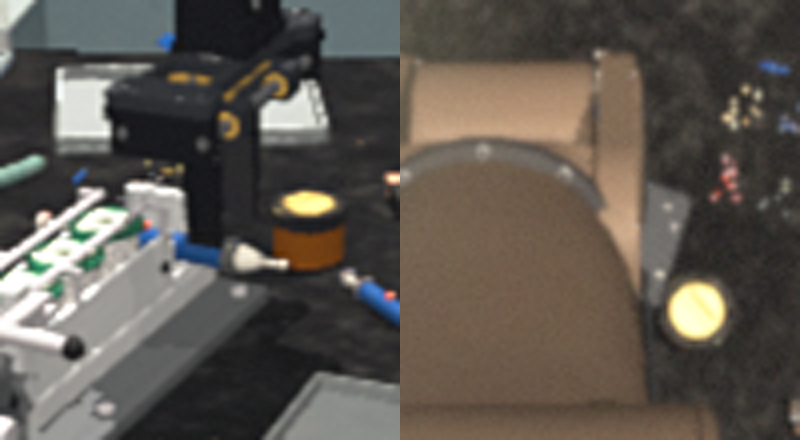

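Left: the fingers are above the pump body, at about (205,240). Right: the arm hides the gap. Next I descend and close.

Call:
step_arm(
  increments=[
    {"slide": [-0.002,-0.006,0.01],"roll": 0},
    {"slide": [-0.002,-0.006,0.03],"roll": 0},
    {"slide": [-0.002,-0.006,0.039],"roll": 0},
    {"slide": [-0.002,-0.006,0.039],"roll": 0},
  ],
)

```text
t: 3.52
eef_pos: [492.0, 72.6, 25.5]
tcp_rot: [-3.141, -0.001, 2.85]
ft_force: [0.2, 1.1, 0.9]
opening: 0.502
grip_force: 0.0
```

Call:
step_arm(
  increments=[
    {"slide": [0,0,0],"roll": 0},
    {"slide": [0,0,0],"roll": 0},
    {"slide": [0,0,0],"roll": 0},
    {"slide": [0,0,0],"roll": 0},
    {"slide": [0,0,0],"roll": 0},
  ],
  fingers=0.0,
)

```text
t: 4.15
eef_pos: [492.1, 72.7, 25.7]
tcp_rot: [3.141, 0.0, 2.85]
ft_force: [-0.3, -0.1, 1.0]
opening: 0.193
grip_force: 29.9
```

Call:
step_arm(
  increments=[
    {"slide": [0,0,0],"roll": 0},
    {"slide": [0,0,0],"roll": 0},
    {"slide": [-0.001,0,-0.006],"roll": 0},
    {"slide": [-0.001,0,-0.006],"roll": 0},
  ],
  fingers=0.35,
)

```text
t: 4.65
eef_pos: [493.4, 72.4, 32.1]
tcp_rot: [3.141, 0.001, 2.85]
ft_force: [0.1, 0.6, -0.2]
opening: 0.35
grip_force: 0.0
```

Call:
step_arm(
  increments=[
    {"slide": [0,0,0],"roll": 0},
    {"slide": [0,0,0],"roll": 0},
    {"slide": [0,0,0],"roll": 0},
    {"slide": [0,0,0],"roll": 0},
  ],
  fingers=0.0,
)

```text
t: 5.15
eef_pos: [493.0, 72.3, 31.6]
tcp_rot: [3.142, -0.0, 2.85]
ft_force: [-0.7, -0.2, 0.3]
opening: 0.191
grip_force: 30.0
```

Call:
step_arm(
  increments=[
    {"slide": [0,0,-0.015],"roll": 0},
    {"slide": [0,0,-0.045],"roll": 0},
    {"slide": [0,0,-0.085],"roll": 0},
    {"slide": [0,0,-0.12],"roll": 0},
    {"slide": [0,0,-0.13],"roll": 0},
  ],
)

```text
t: 5.78
eef_pos: [493.6, 72.4, 164.2]
tcp_rot: [3.14, 0.004, 2.85]
ft_force: [-0.1, -0.2, -0.9]
opening: 0.194
grip_force: 30.0
```

```bash
python3 - <<'E'
from h import *
c=cam('side','s4.png')
a=cv2.imread('pics/s4.png');cv2.imwrite('pics/s4c.png',cv2.resize(a[120:280,190:350],(600,600),interpolation=cv2.INTER_CUBIC))
go((425.3,326.7,145,-14.8))
E
```

```text
t 5.83 pos [493.5  72.4 164.1] rot [3.14e+00 3.00e-03 2.85e+00] j [ 0.01  0.38  1.92  0.    0.84 -1.27] op 0.192 gf 30.0 F [0.1 0.  0.7]
(425.3, 326.7, 145, -14.8) slide [0.1386, 0.2239, 0.0189] roll 1.537 len 264
```

View pics/s4c.png

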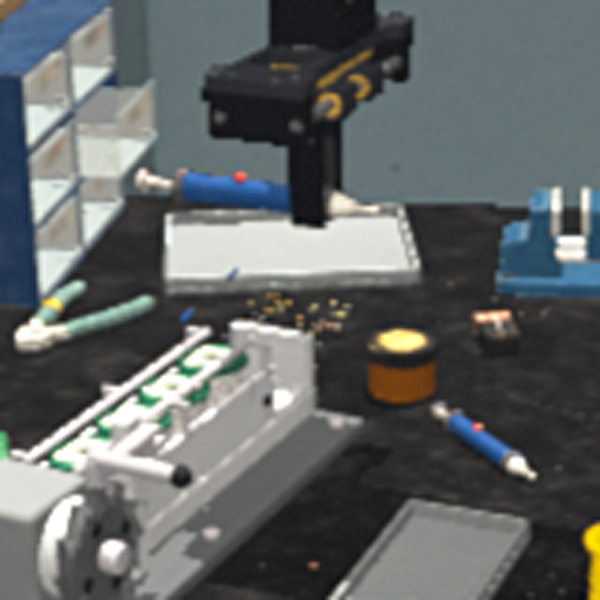

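The pump is held level at (250,190). Next it goes to the tool tray.

Call:
step_arm(
  increments=[
    {"slide": [0.014,0.022,0],"roll": 0.15},
    {"slide": [0.028,0.045,0],"roll": 0.31},
    {"slide": [0.042,0.067,0],"roll": 0.46},
    {"slide": [0.056,0.09,0],"roll": 0.62},
    {"slide": [0.07,0.112,0],"roll": 0.77},
  ],
)

```text
t: 6.45
eef_pos: [457.5, 200.4, 160.6]
tcp_rot: [-3.14, -0.0, 2.075]
ft_force: [-0.1, 0.9, -1.3]
opening: 0.192
grip_force: 30.0
```

```bash
python3 - <<'E'
from h import *
go((425.3,326.7,120,-14.8))
E
```

```text
t 6.45 pos [457.5 200.4 160.6] rot [-3.14  -0.     2.075] j [ 0.28  0.38  1.92  0.    0.84 -0.22] op 0.192 gf 30.0 F [-0.1  0.9 -1.3]
(425.3, 326.7, 120, -14.8) slide [0.1261, 0.0329, 0.0406] roll 0.762 len 136
```

Call:
step_arm(
  increments=[
    {"slide": [0.025,0.007,0],"roll": 0.15},
    {"slide": [0.05,0.013,0],"roll": 0.31},
    {"slide": [0.075,0.02,0],"roll": 0.46},
    {"slide": [0.1,0.026,0.02],"roll": 0.61},
    {"slide": [0.126,0.033,0.04],"roll": 0.762},
  ],
)

```text
t: 7.08
eef_pos: [424.9, 326.4, 120.2]
tcp_rot: [-3.141, 0.001, 1.313]
ft_force: [0.5, -0.0, -0.8]
opening: 0.195
grip_force: 30.0
```

Call:
step_arm(
  increments=[
    {"slide": [0,0,0.02],"roll": 0},
    {"slide": [0,0,0.04],"roll": 0},
    {"slide": [0,0,0.04],"roll": 0},
  ],
)

```text
t: 7.45
eef_pos: [424.6, 325.3, 79.8]
tcp_rot: [-3.139, 0.003, 1.318]
ft_force: [0.3, -0.2, -0.7]
opening: 0.192
grip_force: 30.0
```

```bash
python3 - <<'E'
from h import *
c2=cam('top','t5.png');c=cam('side','s5.png')
a=cv2.imread('pics/s5.png');b=cv2.imread('pics/t5.png')
f=lambda i,y,x:cv2.resize(i[y:y+150,x:x+100],(400,600),interpolation=cv2.INTER_CUBIC)
cv2.imwrite('pics/c5.png',np.hstack([f(a,190,240),f(b,170,120)]))
go((425.3,326.7,5.5,-14.8))
P=cloud(c);col=c['color'].astype(int);z=P[...,2];g=(col.min(-1)>90)&(z<22)&(z>-4)&(P[...,0]<500)&(P[...,1]>130)&(P[...,1]<430)
ce,wh,an,bx,n=rect(P,g);print('tool tray side',ce,wh,bx,n)
E
```

```text
t 7.55 pos [425.5 325.8  81.5] rot [-3.141e+00  1.000e-03  1.318e+00] j [0.53 0.55 1.91 0.   0.69 0.78] op 0.19 gf 30.0 F [-0.2 -0.1  0.2]
(425.3, 326.7, 5.5, -14.8) slide [0.0009, -0.0004, 0.076] roll 0.005 len 76
tool tray side (413.0240478515625, 266.8362731933594) (238.57569885253906, 90.66936492919922) [[338.60645 163.16928]
 [426.24188 139.91064]
 [487.44165 370.50327]
 [399.8062  393.7619 ]] 2013
```

View pics/c5.png

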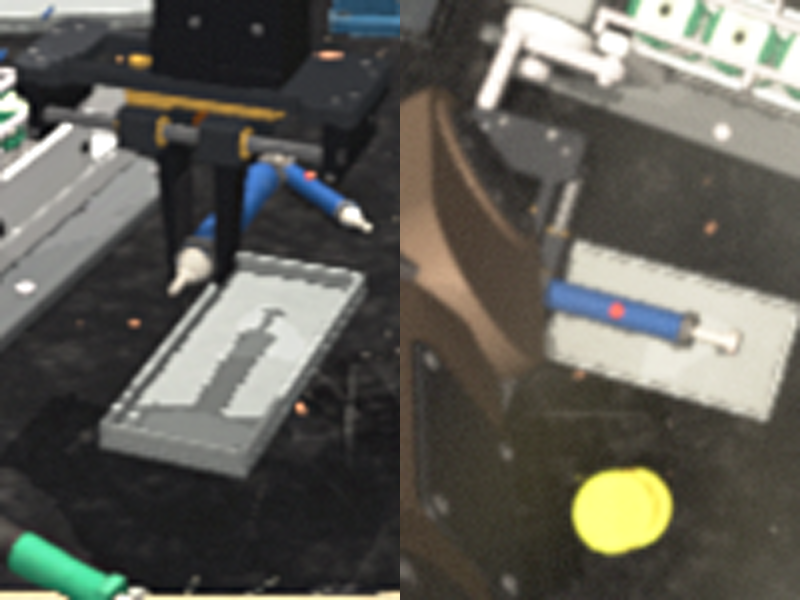

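Left: the pump sits above the tray, its shadow centred at about (240,370). Right: the tray has not moved. The gripper corner passes close to the pawl ball, so I place the pump slightly toward the robot.

Call:
step_arm(
  increments=[
    {"slide": [-0.003,-0.008,0.02],"roll": 0.005},
    {"slide": [-0.003,-0.008,0.045],"roll": 0.005},
    {"slide": [-0.003,-0.008,0.065],"roll": 0.005},
    {"slide": [-0.003,-0.008,0.0755],"roll": 0.005},
    {"slide": [-0.003,-0.008,0.0755],"roll": 0.005},
  ],
)

```text
t: 8.18
eef_pos: [417.2, 325.0, 6.2]
tcp_rot: [-3.141, 0.0, 1.313]
ft_force: [-0.3, -0.4, -0.8]
opening: 0.194
grip_force: 30.0
```

Call:
step_arm(
  increments=[
    {"slide": [0,0,0],"roll": 0},
    {"slide": [0,0,0],"roll": 0},
    {"slide": [0,0,0],"roll": 0},
  ],
  fingers=0.38,
)

```text
t: 8.55
eef_pos: [417.3, 325.1, 6.6]
tcp_rot: [3.141, -0.001, 1.313]
ft_force: [-0.3, 0.1, 0.6]
opening: 0.375
grip_force: 0.0
```

Call:
step_arm(
  increments=[
    {"slide": [0,0,-0.02],"roll": 0},
    {"slide": [0,0,-0.06],"roll": 0},
    {"slide": [0,0,-0.11],"roll": 0},
    {"slide": [0,0,-0.16],"roll": 0},
    {"slide": [0,0,-0.18],"roll": 0},
  ],
)

```text
t: 9.18
eef_pos: [417.6, 325.3, 189.3]
tcp_rot: [3.139, -0.003, 1.313]
ft_force: [0.4, -0.4, -1.2]
opening: 0.38
grip_force: 0.0
```

Call:
step_arm(
  increments=[
    {"slide": [-0.06,0,0],"roll": 0},
    {"slide": [-0.12,0,0],"roll": 0},
    {"slide": [-0.16,0,0],"roll": 0},
  ],
)

```text
t: 9.55
eef_pos: [375.2, 168.5, 186.4]
tcp_rot: [3.141, -0.0, 1.313]
ft_force: [-0.0, -0.3, 1.3]
opening: 0.38
grip_force: 0.0
```

```bash
python3 - <<'E'
from h import *
s,r=st()
c2=cam('top','t6.png');c=cam('side','s6.png')
for n,k in(('top',c2),('side',c)):
    for t in ['feeder','pick_spot','pawl_bar','pawl_pivot','end_stop','wheel_axis']:
        z={'feeder':0,'pick_spot':56,'pawl_bar':120,'pawl_pivot':104,'end_stop':70,'wheel_axis':60}[t]
        for m in mark_of(n,t)[:2]: print(n,t,np.round(m['uv']),round(m['confidence'],2),np.round(atz(k,m['uv'],z)))
a=cv2.imread('pics/s6.png');b=cv2.imread('pics/t6.png')
f=lambda i,y,x:cv2.resize(i[y:y+150,x:x+100],(400,600),interpolation=cv2.INTER_CUBIC)
cv2.imwrite('pics/c6.png',np.hstack([f(a,190,200),f(b,160,110)]))
E
```

```text
t 9.55 pos [375.2 168.5 186.4] rot [ 3.141 -0.     1.313] j [ 0.26  0.23  2.09 -0.    0.83  0.52] op 0.38 gf 0.0 F [-0.  -0.3  1.3]
top feeder [215. 186.] 0.82 [593. 192.   0.]
top pick_spot [262. 201.] 0.67 [542.  59.  56.]
top pick_spot [156. 182.] 0.32 [588. 341.  56.]
top pawl_bar [145. 190.] 0.7 [553. 348. 120.]
top pawl_pivot [163. 196.] 0.75 [542. 307. 104.]
top end_stop [270. 202.] 0.78 [538.  37.  70.]
top end_stop [243. 190.] 0.35 [569. 108.  70.]
top wheel_axis [156. 181.] 0.71 [591. 340.  60.]
top wheel_axis [186. 175.] 0.59 [609. 263.  60.]
side feeder [228. 260.] 0.6 [593. 197.   0.]
side pick_spot [255. 218.] 0.8 [544.  74.  56.]
side pawl_bar [228. 245.] 0.48 [550. 354. 120.]
side pawl_pivot [244. 240.] 0.6 [530. 294. 104.]
side end_stop [260. 208.] 0.89 [536.  35.  70.]
side wheel_axis [217. 269.] 0.57 [578. 350.  60.]
```

View pics/c6.png

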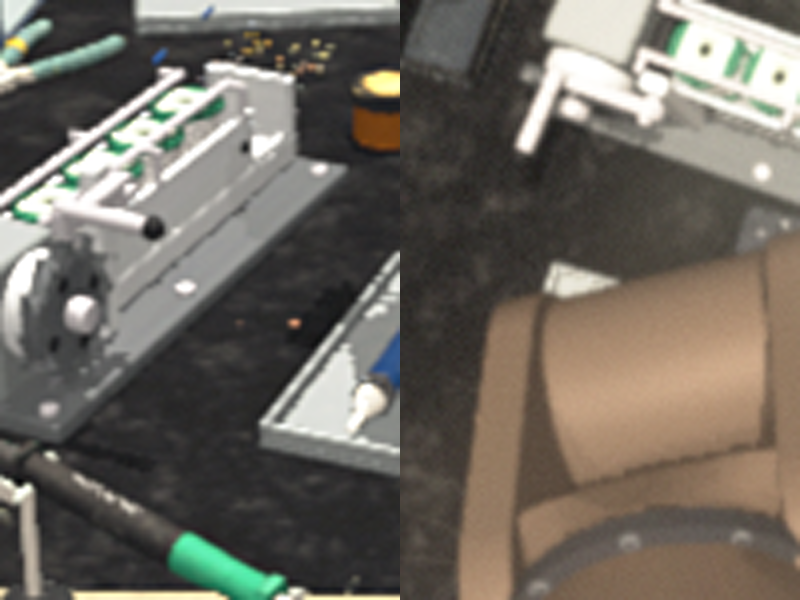

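The pump lies in the tray (left, 385,390) and the pick gap is clear. Next is the pawl.

```bash
python3 - <<'E'
from h import *
go((549,350.5,186,71.7))
E
```

```text
t 10.25 pos [376.3 170.5 186. ] rot [-3.141 -0.     1.313] j [0.27 0.23 2.08 0.   0.83 0.52] op 0.382 gf 0.0 F [ 0.3 -0.2 -0.6]
(549, 350.5, 186, 71.7) slide [0.218, 0.1212, 0.0] roll -1.509 len 249
```

Call:
step_arm(
  increments=[
    {"slide": [0.024,0.013,0],"roll": -0.16},
    {"slide": [0.048,0.027,0],"roll": -0.33},
    {"slide": [0.072,0.04,0],"roll": -0.5},
    {"slide": [0.096,0.053,0],"roll": -0.67},
    {"slide": [0.12,0.067,0],"roll": -0.84},
  ],
)

```text
t: 10.88
eef_pos: [472.2, 270.0, 186.0]
tcp_rot: [-3.141, -0.0, 2.159]
ft_force: [0.7, -0.2, 0.5]
opening: 0.385
grip_force: 0.0
```

```bash
python3 - <<'E'
from h import *
go((549,350.5,150,71.7))
E
```

```text
t 10.88 pos [472.2 270.  186. ] rot [-3.141 -0.     2.159] j [ 0.4   0.41  1.79  0.    0.94 -0.19] op 0.385 gf 0.0 F [ 0.7 -0.2  0.5]
(549, 350.5, 150, 71.7) slide [0.0244, 0.1086, 0.036] roll -0.664 len 117
```

Call:
step_arm(
  increments=[
    {"slide": [0.006,0.025,0],"roll": -0.16},
    {"slide": [0.012,0.05,0],"roll": -0.33},
    {"slide": [0.018,0.08,0],"roll": -0.5},
    {"slide": [0.024,0.1086,0.02],"roll": -0.664},
    {"slide": [0.024,0.1086,0.036],"roll": -0.664},
  ],
)

```text
t: 11.5
eef_pos: [549.7, 349.8, 148.6]
tcp_rot: [-3.141, -0.0, 2.818]
ft_force: [-0.3, -0.0, -0.2]
opening: 0.381
grip_force: 0.0
```

Call:
step_arm(
  increments=[
    {"slide": [0,0,0],"roll": 0},
    {"slide": [0,0,0],"roll": 0},
  ],
)

```text
t: 11.75
eef_pos: [549.0, 348.6, 150.8]
tcp_rot: [3.141, 0.0, 2.815]
ft_force: [0.0, -0.0, 0.4]
opening: 0.383
grip_force: 0.0
```

```bash
python3 - <<'E'
from h import *
c=cam('side','s7.png')
a=cv2.imread('pics/s7.png')
cv2.imwrite('pics/s7c.png',cv2.resize(a[180:300,170:310],(700,600),interpolation=cv2.INTER_CUBIC))
go((549,350.5,101,71.7))
E
```

```text
t 11.8 pos [549.2 348.7 151.1] rot [3.141e+00 1.000e-03 2.816e+00] j [ 0.46  0.59  1.56  0.    0.99 -0.78] op 0.381 gf 0.0 F [ 0.4 -0.3  0.3]
(549, 350.5, 101, 71.7) slide [0.0008, 0.0016, 0.0501] roll -0.007 len 50
```

View pics/s7c.png

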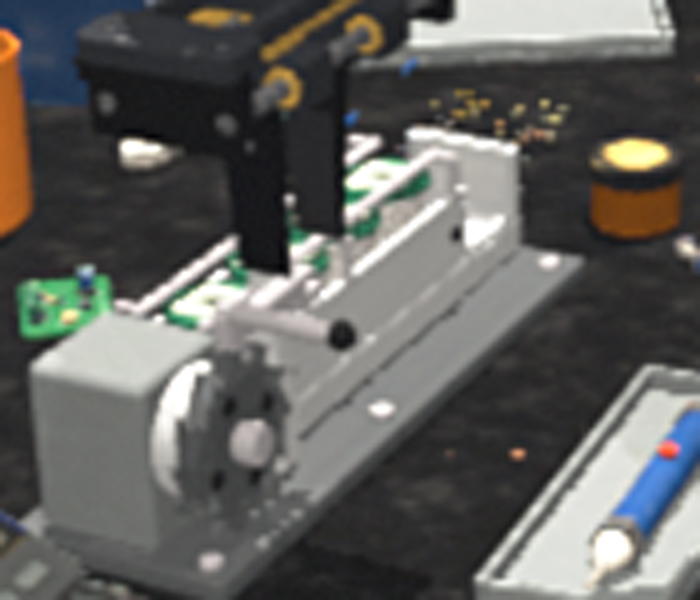

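The open fingers straddle the pawl bar (ball at 340,333) from above.

Call:
step_arm(
  increments=[
    {"slide": [0.001,0.0015,0.02],"roll": -0.007},
    {"slide": [0.001,0.0015,0.04],"roll": -0.007},
    {"slide": [0.001,0.0015,0.05],"roll": -0.007},
    {"slide": [0.001,0.0015,0.05],"roll": -0.007},
  ],
)

```text
t: 12.3
eef_pos: [548.7, 350.5, 100.3]
tcp_rot: [-3.141, -0.0, 2.823]
ft_force: [0.1, -0.2, 0.7]
opening: 0.383
grip_force: 0.0
```

Call:
step_arm(
  increments=[
    {"slide": [0,0,0],"roll": 0},
    {"slide": [0,0,0],"roll": 0},
    {"slide": [0,0,0],"roll": 0},
    {"slide": [0,0,0],"roll": 0},
    {"slide": [0,0,0],"roll": 0},
  ],
  fingers=0.0,
)

```text
t: 12.92
eef_pos: [549.4, 352.1, 100.9]
tcp_rot: [3.138, 0.001, 2.824]
ft_force: [1.2, 6.3, 0.4]
opening: 0.092
grip_force: 30.0
```

Call:
step_arm(
  increments=[
    {"slide": [0,0,-0.0057],"roll": 0},
    {"slide": [0,-0.0025,-0.0112],"roll": 0},
    {"slide": [0,-0.0058,-0.0164],"roll": 0},
    {"slide": [0,-0.009,-0.0212],"roll": 0},
    {"slide": [0,-0.009,-0.0212],"roll": 0},
  ],
)

```text
t: 13.55
eef_pos: [546.2, 342.8, 122.8]
tcp_rot: [3.139, 0.001, 2.823]
ft_force: [-0.2, 6.1, 2.6]
opening: 0.097
grip_force: 30.0
```

Call:
step_arm(
  increments=[
    {"slide": [0,0,0],"roll": 0},
    {"slide": [0,0,0],"roll": 0},
    {"slide": [0,0,0],"roll": 0},
    {"slide": [0,0,0],"roll": 0},
    {"slide": [0,0,0],"roll": 0},
  ],
)

```text
t: 14.18
eef_pos: [546.2, 343.0, 122.6]
tcp_rot: [3.139, 0.001, 2.824]
ft_force: [-0.1, 7.4, 2.7]
opening: 0.094
grip_force: 30.0
```

Call:
step_arm(
  increments=[
    {"slide": [0,0,0],"roll": 0},
    {"slide": [0,0,0],"roll": 0},
    {"slide": [0,0,0],"roll": 0},
    {"slide": [0,0,0],"roll": 0},
    {"slide": [0,0,0],"roll": 0},
  ],
)

```text
t: 14.8
eef_pos: [546.2, 343.0, 122.5]
tcp_rot: [3.139, 0.001, 2.824]
ft_force: [0.0, 5.7, 2.6]
opening: 0.101
grip_force: 30.0
```

```bash
python3 - <<'E'
from h import *
st()
c=cam('side','s8.png')
a=cv2.imread('pics/s8.png')
cv2.imwrite('pics/s8c.png',cv2.resize(a[180:300,170:310],(700,600),interpolation=cv2.INTER_CUBIC))
for m in mark_of('side','spool_1_mid'): print(np.round(m['uv']),m['confidence'],np.round(atz(c,m['uv'],56)))
E
```

```text
t 14.8 pos [546.2 343.  122.5] rot [3.139e+00 1.000e-03 2.824e+00] j [ 0.46  0.61  1.6   0.    0.92 -0.8 ] op 0.101 gf 30.0 F [0.  5.7 2.6]
[258. 219.] 0.43 [535.  78.  56.]
[257. 215.] 0.4 [543.  52.  56.]
```

View pics/s8c.png

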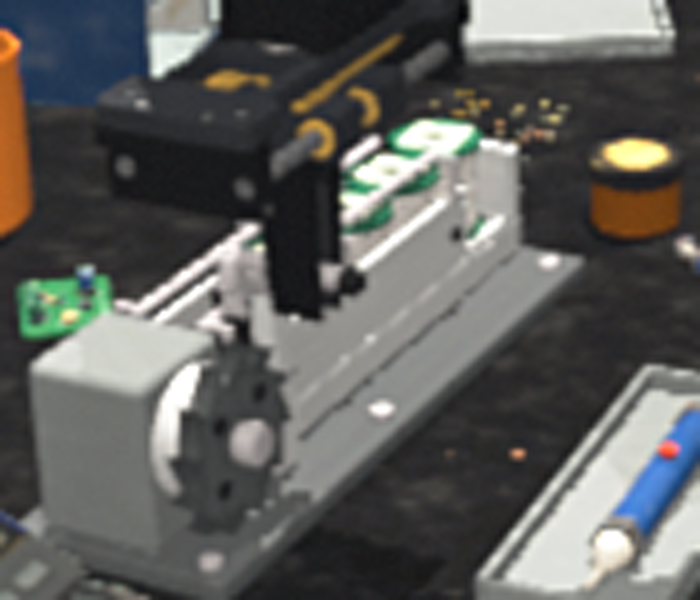

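The front spool stands at the end stop at (435,135), with the others pressed behind it. Next I lower the pawl and release it.

Call:
step_arm(
  increments=[
    {"slide": [0,0.0032,0.0048],"roll": 0},
    {"slide": [0,0.0065,0.01],"roll": 0},
    {"slide": [0,0.009,0.0155],"roll": 0},
    {"slide": [0,0.009,0.0212],"roll": 0},
    {"slide": [0,0.009,0.0212],"roll": 0},
  ],
)

```text
t: 15.52
eef_pos: [549.7, 350.4, 102.7]
tcp_rot: [3.14, 0.003, 2.824]
ft_force: [-4.7, -4.4, 24.2]
opening: 0.095
grip_force: 30.0
```

Call:
step_arm(
  increments=[
    {"slide": [0,0,0],"roll": 0},
    {"slide": [0,0,0],"roll": 0},
    {"slide": [0,0,0],"roll": 0},
  ],
  fingers=0.38,
)

```text
t: 15.9
eef_pos: [548.6, 350.4, 99.5]
tcp_rot: [-3.141, -0.001, 2.824]
ft_force: [-0.4, 0.7, -0.3]
opening: 0.348
grip_force: 0.0
```

Call:
step_arm(
  increments=[
    {"slide": [0,0,-0.03],"roll": 0},
    {"slide": [0,0,-0.06],"roll": 0},
    {"slide": [-0.015,-0.04,-0.075],"roll": 0.17},
    {"slide": [-0.03,-0.08,-0.075],"roll": 0.34},
    {"slide": [-0.045,-0.13,-0.075],"roll": 0.51},
  ],
)

```text
t: 16.52
eef_pos: [550.8, 212.1, 174.9]
tcp_rot: [-3.142, 0.0, 2.309]
ft_force: [0.1, 0.0, 0.9]
opening: 0.381
grip_force: 0.0
```

```bash
python3 - <<'E'
from h import *
c=cam('top')
g=[m for m in mark_of('top','spool_1_mid')]
for m in g[:5]: print('spool',np.round(m['uv']),round(m['confidence'],2),np.round(atz(c,m['uv'],56)))
for m in mark_of('top','pawl_bar')[:2]: print('bar',np.round(m['uv']),np.round(atz(c,m['uv'],120)))
P=cloud(c);col=c['color'].astype(int)
h=(P[...,0]>500)&(P[...,1]>10)&(P[...,1]<93)&(P[...,2]>73)&(P[...,2]<90)&(P[...,0]<600)
q=P[h];print('front spool top',len(q)); 
if len(q)>5: print(np.round(q.mean(0)),cv2.minEnclosingCircle(q[:,:2].astype(np.float32)))
go((544,60.7,165,-18.3))
E
```

```text
spool [262. 198.] 0.63 [551.  60.  56.]
spool [324. 260.] 0.62 [ 391. -105.   56.]
spool [214. 188.] 0.29 [577. 187.  56.]
front spool top 323
[545.  62.  82.] ((546.5601196289062, 64.1474609375), 42.8735466003418)
t 16.68 pos [551.  211.3 175.1] rot [-3.141 -0.     2.311] j [ 0.25  0.48  1.69 -0.    0.97 -0.49] op 0.382 gf 0.0 F [ 0.2  0.9 -0.2]
(544, 60.7, 165, -18.3) slide [-0.1065, -0.1067, 0.0101] roll 1.059 len 151
```

Call:
step_arm(
  increments=[
    {"slide": [-0.018,-0.018,0],"roll": 0.17},
    {"slide": [-0.036,-0.036,0],"roll": 0.34},
    {"slide": [-0.054,-0.054,0],"roll": 0.51},
    {"slide": [-0.072,-0.072,0],"roll": 0.68},
    {"slide": [-0.1065,-0.1067,0.01],"roll": 0.85},
  ],
  fingers=0.85,
)

```text
t: 17.3
eef_pos: [545.0, 63.4, 165.3]
tcp_rot: [3.14, -0.0, 1.463]
ft_force: [0.6, -0.1, -0.3]
opening: 0.828
grip_force: 0.0
```

Call:
step_arm(
  increments=[
    {"slide": [0,0,0.0],"roll": 0.17},
    {"slide": [0,0,0.025],"roll": 0.209},
    {"slide": [0,0,0.045],"roll": 0.209},
  ],
)

```text
t: 17.68
eef_pos: [544.6, 63.4, 119.3]
tcp_rot: [-3.142, -0.0, 1.257]
ft_force: [0.3, 0.4, 0.9]
opening: 0.849
grip_force: 0.0
```

```bash
python3 - <<'E'
from h import *
go((544.3,61.3,46,-18.3))
c=cam('side','s9.png')
a=cv2.imread('pics/s9.png')
cv2.imwrite('pics/s9c.png',cv2.resize(a[150:270,190:330],(700,600),interpolation=cv2.INTER_CUBIC))
E
```

```text
t 17.68 pos [544.6  63.4 119.3] rot [-3.142 -0.     1.257] j [-0.    0.5   1.85  0.    0.79  0.31] op 0.849 gf 0.0 F [0.3 0.4 0.9]
(544.3, 61.3, 46, -18.3) slide [-0.0021, 0.0003, 0.0733] roll 0.005 len 73
```

View pics/s9c.png

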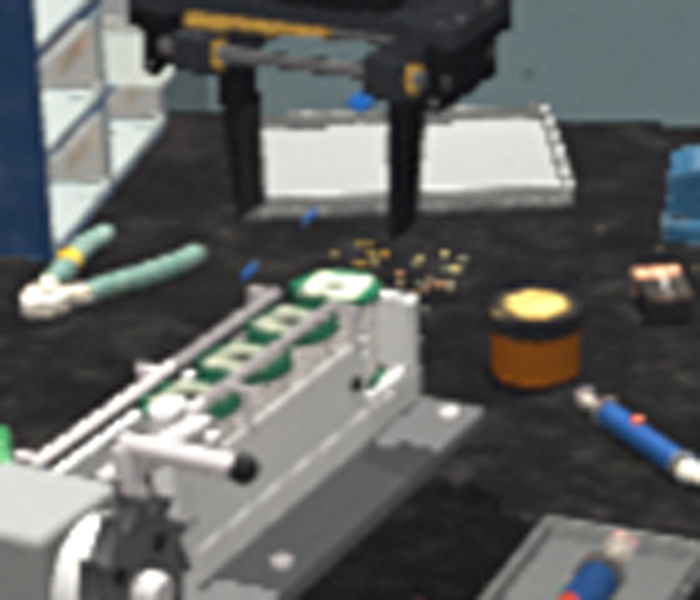

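The front spool is at (337,287) between the open fingers, and the pawl is down.

Call:
step_arm(
  increments=[
    {"slide": [-0.002,0,0.02],"roll": 0.005},
    {"slide": [-0.002,0,0.045],"roll": 0.005},
    {"slide": [-0.002,0,0.065],"roll": 0.005},
    {"slide": [-0.002,0,0.073],"roll": 0.005},
    {"slide": [-0.002,0,0.073],"roll": 0.005},
  ],
)

```text
t: 18.35
eef_pos: [543.9, 61.1, 47.1]
tcp_rot: [-3.141, 0.0, 1.251]
ft_force: [0.4, 0.2, -0.8]
opening: 0.849
grip_force: 0.0
```

Call:
step_arm(
  increments=[
    {"slide": [0,0,0],"roll": 0},
    {"slide": [0,0,0],"roll": 0},
    {"slide": [0,0,0],"roll": 0},
    {"slide": [0,0,0],"roll": 0},
    {"slide": [0,0,0],"roll": 0},
  ],
  fingers=0.0,
)

```text
t: 18.98
eef_pos: [542.6, 60.9, 47.3]
tcp_rot: [-3.139, 0.0, 1.25]
ft_force: [-4.4, 1.6, 5.5]
opening: 0.506
grip_force: 30.0
```

Call:
step_arm(
  increments=[
    {"slide": [0,0,-0.01],"roll": 0},
    {"slide": [0,0,-0.03],"roll": 0},
    {"slide": [0,0,-0.06],"roll": 0},
    {"slide": [0,0,-0.09],"roll": 0},
    {"slide": [0,0,-0.11],"roll": 0},
  ],
)

```text
t: 19.6
eef_pos: [544.2, 60.4, 159.2]
tcp_rot: [3.139, -0.001, 1.25]
ft_force: [-0.1, -0.2, -1.0]
opening: 0.513
grip_force: 30.0
```

```bash
python3 - <<'E'
from h import *
c=cam('top'); t=trays(c)
a=np.radians(11.3);ex=np.array([np.cos(a),np.sin(a)]);ey=np.array([-ex[1],ex[0]])
for i,j in((1,-1),(1,1),(-1,-1),(-1,1)): print(i,j,np.round(np.array(t['spool'])+45*i*ex+40*j*ey,1))
s,r=st()
E
```

```text
tool [425.6 328.3] [117.6  84. ] long dir deg 75.1 1119
spool [ 572.3 -338.9] [217.4 169.5] long dir deg 11.2 4471
1 -1 [ 624.3 -369.3]
1 1 [ 608.6 -290.9]
-1 -1 [ 536.1 -386.9]
-1 1 [ 520.4 -308.5]
t 19.65 pos [545.   60.5 161.2] rot [ 3.137e+00 -1.000e-03  1.250e+00] j [-0.01  0.44  1.81 -0.    0.88  0.31] op 0.508 gf 30.0 F [ 0.9 -0.5  1.4]
```

The spool tray was knocked to (572,-339). I use the new pose.

```bash
python3 - <<'E'
from h import *
go((590,-170,161,-78.8),(624.3,-369.3,161,-78.8))
E
```

```text
t 19.65 pos [545.   60.5 161.2] rot [ 3.137e+00 -1.000e-03  1.250e+00] j [-0.01  0.44  1.81 -0.    0.88  0.31] op 0.508 gf 30.0 F [ 0.9 -0.5  1.4]
(590, -170, 161, -78.8) slide [-0.2045, 0.1154, 0.0005] roll 1.054 len 235
(624.3, -369.3, 161, -78.8) slide [-0.3828, 0.2108, 0.0007] roll 1.054 len 437
```

Call:
step_arm(
  increments=[
    {"slide": [-0.03,0.017,0],"roll": 0.17},
    {"slide": [-0.07,0.039,0],"roll": 0.35},
    {"slide": [-0.115,0.064,0],"roll": 0.52},
    {"slide": [-0.16,0.09,0],"roll": 0.7},
    {"slide": [-0.2045,0.1154,0],"roll": 0.87},
  ],
)

```text
t: 20.27
eef_pos: [588.9, -171.7, 157.1]
tcp_rot: [3.141, -0.0, 0.374]
ft_force: [0.8, -0.1, -0.5]
opening: 0.505
grip_force: 30.0
```

```bash
python3 - <<'E'
from h import *
go((624.3,-369.3,161,-78.8))
E
```

```text
t 20.27 pos [ 588.9 -171.7  157.1] rot [ 3.141 -0.     0.374] j [-0.39  0.53  1.65 -0.    0.95  0.81] op 0.505 gf 30.0 F [ 0.8 -0.1 -0.5]
(624.3, -369.3, 161, -78.8) slide [-0.0392, 0.1968, -0.0038] roll 0.178 len 201
```

Call:
step_arm(
  increments=[
    {"slide": [-0.01,0.05,0],"roll": 0.09},
    {"slide": [-0.02,0.1,0],"roll": 0.178},
    {"slide": [-0.03,0.15,0],"roll": 0.178},
    {"slide": [-0.0392,0.1968,0],"roll": 0.178},
    {"slide": [-0.0392,0.1968,0.04],"roll": 0.178},
  ],
)

```text
t: 20.9
eef_pos: [626.2, -371.6, 118.7]
tcp_rot: [3.137, -0.004, 0.199]
ft_force: [-0.4, 0.7, -1.7]
opening: 0.504
grip_force: 30.0
```

Call:
step_arm(
  increments=[
    {"slide": [0,0,0.02],"roll": 0},
    {"slide": [0,0,0.02],"roll": 0},
  ],
)

```text
t: 21.15
eef_pos: [624.8, -366.3, 95.6]
tcp_rot: [-3.139, 0.002, 0.202]
ft_force: [0.6, -0.4, -1.3]
opening: 0.509
grip_force: 30.0
```

```bash
python3 - <<'E'
from h import *
go((624.3,-369.3,22,-78.8))
E
```

```text
t 21.15 pos [ 624.8 -366.3   95.6] rot [-3.139e+00  2.000e-03  2.020e-01] j [-0.62  0.75  1.39  0.    1.    0.75] op 0.509 gf 30.0 F [ 0.6 -0.4 -1.3]
(624.3, -369.3, 22, -78.8) slide [-0.0009, 0.003, 0.0736] roll 0.007 len 74
```

Call:
step_arm(
  increments=[
    {"slide": [-0.001,0.003,0.025],"roll": 0.007},
    {"slide": [-0.001,0.003,0.05],"roll": 0.007},
    {"slide": [-0.001,0.003,0.068],"roll": 0.007},
    {"slide": [-0.001,0.003,0.0735],"roll": 0.007},
    {"slide": [-0.001,0.003,0.0735],"roll": 0.007},
  ],
)

```text
t: 21.78
eef_pos: [625.2, -370.3, 24.1]
tcp_rot: [3.141, -0.0, 0.195]
ft_force: [-0.0, -0.9, 0.1]
opening: 0.503
grip_force: 30.0
```

Call:
step_arm(
  increments=[
    {"slide": [0,0,0],"roll": 0},
    {"slide": [0,0,0],"roll": 0},
    {"slide": [0,0,0],"roll": 0},
  ],
  fingers=0.64,
)

```text
t: 22.15
eef_pos: [625.1, -370.5, 24.1]
tcp_rot: [3.141, -0.001, 0.195]
ft_force: [-0.1, -0.4, -0.1]
opening: 0.638
grip_force: 0.0
```

Call:
step_arm(
  increments=[
    {"slide": [0,0,-0.03],"roll": 0},
    {"slide": [0,0,-0.08],"roll": 0},
    {"slide": [0,0,-0.13],"roll": 0},
    {"slide": [0,-0.05,-0.15],"roll": 0.1},
    {"slide": [0,-0.1,-0.15],"roll": 0.2},
  ],
)

```text
t: 22.78
eef_pos: [605.7, -271.7, 175.8]
tcp_rot: [3.14, -0.003, -0.01]
ft_force: [0.9, -0.4, -0.1]
opening: 0.64
grip_force: 0.0
```

```bash
python3 - <<'E'
from h import *
go((549,352,160,-108.3))
c=cam('side')
for m in mark_of('side','spool_1_mid'): print(np.round(m['uv']),round(m['confidence'],2),np.round(atz(c,m['uv'],30)))
P=cloud(c);m=(np.hypot(P[...,0]-624,P[...,1]+369)<45)&(P[...,2]>25);q=P[m];print(len(q),np.round(np.nanpercentile(q,[5,50,95],0)))
E
```

```text
t 22.77 pos [ 605.7 -271.7  175.8] rot [ 3.14e+00 -3.00e-03 -1.00e-02] j [-0.52  0.58  1.5   0.    1.05  1.06] op 0.64 gf 0.0 F [ 0.9 -0.4 -0.1]
(549, 352, 160, -108.3) slide [-0.0626, -0.6231, 0.0145] roll 0.31 len 626
[253. 172.] 0.65 [ 627. -359.   30.]
157 [[ 595. -381.   27.]
 [ 624. -357.   49.]
 [ 645. -346.  276.]]
```

Call:
step_arm(
  increments=[
    {"slide": [-0.006,-0.06,0],"roll": 0.1},
    {"slide": [-0.012,-0.12,0],"roll": 0.2},
    {"slide": [-0.018,-0.18,0],"roll": 0.31},
    {"slide": [-0.024,-0.24,0],"roll": 0.31},
    {"slide": [-0.03,-0.3,0],"roll": 0.31},
  ],
  fingers=0.38,
)

```text
t: 23.5
eef_pos: [577.1, 29.4, 173.9]
tcp_rot: [-3.141, -0.001, -0.315]
ft_force: [1.2, 0.1, -0.7]
opening: 0.379
grip_force: 0.0
```

```bash
python3 - <<'E'
from h import *
go((549,352,150,-108.3))
E
```

```text
t 23.5 pos [577.1  29.4 173.9] rot [-3.141e+00 -1.000e-03 -3.150e-01] j [-0.06  0.47  1.72  0.    0.95  1.82] op 0.379 gf 0.0 F [ 1.2  0.1 -0.7]
(549, 352, 150, -108.3) slide [-0.1267, -0.298, 0.0239] roll 0.004 len 325
```

Call:
step_arm(
  increments=[
    {"slide": [-0.023,-0.055,0],"roll": 0.004},
    {"slide": [-0.046,-0.11,0],"roll": 0.004},
    {"slide": [-0.069,-0.165,0],"roll": 0.004},
    {"slide": [-0.092,-0.22,0],"roll": 0.004},
    {"slide": [-0.115,-0.275,0],"roll": 0.004},
  ],
)

```text
t: 24.12
eef_pos: [553.1, 326.8, 173.9]
tcp_rot: [-3.141, -0.001, -0.319]
ft_force: [0.3, -0.3, 0.1]
opening: 0.378
grip_force: 0.0
```

Call:
step_arm(
  increments=[
    {"slide": [-0.012,-0.023,0.01],"roll": 0},
    {"slide": [-0.012,-0.023,0.024],"roll": 0},
    {"slide": [-0.012,-0.023,0.024],"roll": 0},
  ],
)

```text
t: 24.5
eef_pos: [548.7, 349.6, 148.3]
tcp_rot: [3.14, 0.002, -0.319]
ft_force: [-0.8, -0.4, 0.5]
opening: 0.377
grip_force: 0.0
```

```bash
python3 - <<'E'
from h import *
go((549,352,101,-108.3))
E
```

```text
t 24.5 pos [548.7 349.6 148.3] rot [ 3.14e+00  2.00e-03 -3.19e-01] j [ 0.47  0.59  1.56 -0.    0.99  2.36] op 0.377 gf 0.0 F [-0.8 -0.4  0.5]
(549, 352, 101, -108.3) slide [-0.0004, -0.0025, 0.0473] roll 0.0 len 47
```

Call:
step_arm(
  increments=[
    {"slide": [0,-0.0025,0.02],"roll": 0},
    {"slide": [0,-0.0025,0.04],"roll": 0},
    {"slide": [0,-0.0025,0.047],"roll": 0},
    {"slide": [0,-0.0025,0.047],"roll": 0},
  ],
)

```text
t: 25.0
eef_pos: [549.8, 352.5, 102.2]
tcp_rot: [3.141, 0.001, -0.32]
ft_force: [0.5, 0.5, -0.8]
opening: 0.383
grip_force: 0.0
```

Call:
step_arm(
  increments=[
    {"slide": [0,0,0],"roll": 0},
    {"slide": [0,0,0],"roll": 0},
    {"slide": [0,0,0],"roll": 0},
    {"slide": [0,0,0],"roll": 0},
    {"slide": [0,0,0],"roll": 0},
  ],
  fingers=0.0,
)

```text
t: 25.62
eef_pos: [549.5, 352.4, 102.9]
tcp_rot: [3.141, 0.0, -0.319]
ft_force: [-1.4, -4.8, 2.9]
opening: 0.098
grip_force: 30.0
```

Call:
step_arm(
  increments=[
    {"slide": [0,0.0019,-0.0057],"roll": 0},
    {"slide": [0,0.0043,-0.0112],"roll": 0},
    {"slide": [0,0.0073,-0.0164],"roll": 0},
    {"slide": [0,0.0107,-0.0212],"roll": 0},
    {"slide": [0,0.0107,-0.0212],"roll": 0},
  ],
)

```text
t: 26.25
eef_pos: [546.4, 343.4, 124.9]
tcp_rot: [-3.14, -0.001, -0.319]
ft_force: [-1.2, 5.4, 1.5]
opening: 0.097
grip_force: 30.0
```

Call:
step_arm(
  increments=[
    {"slide": [0,0,0],"roll": 0},
    {"slide": [0,0,0],"roll": 0},
    {"slide": [0,0,0],"roll": 0},
    {"slide": [0,0,0],"roll": 0},
    {"slide": [0,0,0],"roll": 0},
  ],
)

```text
t: 26.88
eef_pos: [546.4, 343.6, 124.6]
tcp_rot: [-3.14, -0.001, -0.319]
ft_force: [-0.5, 5.0, 0.5]
opening: 0.094
grip_force: 30.0
```

Call:
step_arm(
  increments=[
    {"slide": [0,0,0],"roll": 0},
    {"slide": [0,0,0],"roll": 0},
    {"slide": [0,0,0],"roll": 0},
    {"slide": [0,0,0],"roll": 0},
    {"slide": [0,0,0],"roll": 0},
  ],
)

```text
t: 27.5
eef_pos: [546.4, 343.6, 124.6]
tcp_rot: [-3.14, -0.001, -0.319]
ft_force: [-1.8, 5.3, 2.6]
opening: 0.095
grip_force: 30.0
```

```bash
cat >> h.py <<'E'
def front():
    c=cam('side');P=cloud(c);col=c['color'].astype(int)
    # front spool in gap: points near the pick spot, 40..85 high
    m=(np.hypot(P[...,0]-544,P[...,1]-61)<24)&(P[...,2]>50)&(P[...,2]<90)
    q=P[m]; print('front pts',len(q),np.round(np.nanmean(q,0)) if len(q) else '')
    return c
E
python3 - <<'E'
from h import *
st(); c=front()
for m in mark_of('side','spool_1_mid'): print(np.round(m['uv']),round(m['confidence'],2),np.round(atz(c,m['uv'],56)))
E
```

```text
t 27.5 pos [546.4 343.6 124.6] rot [-3.14e+00 -1.00e-03 -3.19e-01] j [0.46 0.61 1.6  0.   0.93 2.35] op 0.095 gf 30.0 F [-1.8  5.3  2.6]
front pts 134 [538.  65.  77.]
```

Call:
step_arm(
  increments=[
    {"slide": [0,-0.0034,0.0048],"roll": 0},
    {"slide": [0,-0.0064,0.01],"roll": 0},
    {"slide": [0,-0.0088,0.0155],"roll": 0},
    {"slide": [0,-0.0095,0.017],"roll": 0},
    {"slide": [0,-0.0095,0.017],"roll": 0},
  ],
)

```text
t: 28.22
eef_pos: [549.1, 351.6, 106.5]
tcp_rot: [3.141, 0.0, -0.319]
ft_force: [-1.8, -0.3, 2.2]
opening: 0.096
grip_force: 30.0
```

Call:
step_arm(
  increments=[
    {"slide": [0,0,0],"roll": 0},
    {"slide": [0,0,0],"roll": 0},
    {"slide": [0,0,0],"roll": 0},
  ],
  fingers=0.38,
)

```text
t: 28.6
eef_pos: [549.4, 351.9, 106.9]
tcp_rot: [-3.141, -0.0, -0.319]
ft_force: [-0.1, -0.3, -0.1]
opening: 0.347
grip_force: 0.0
```

Call:
step_arm(
  increments=[
    {"slide": [0,0,-0.03],"roll": 0},
    {"slide": [0,0,-0.06],"roll": 0},
    {"slide": [0.015,0.04,-0.07],"roll": -0.17},
    {"slide": [0.03,0.08,-0.07],"roll": -0.34},
    {"slide": [0.045,0.13,-0.07],"roll": -0.51},
  ],
)

```text
t: 29.22
eef_pos: [551.2, 213.4, 177.1]
tcp_rot: [-3.141, -0.001, 0.197]
ft_force: [0.9, 0.1, -1.1]
opening: 0.381
grip_force: 0.0
```

```bash
python3 - <<'E'
from h import *
go((544.3,61.3,165,-18.3))
c=front()
E
```

```text
t 29.23 pos [551.2 213.4 177.1] rot [-3.141e+00 -1.000e-03  1.970e-01] j [0.26 0.48 1.69 0.   0.97 1.63] op 0.381 gf 0.0 F [ 0.9  0.1 -1.1]
(544.3, 61.3, 165, -18.3) slide [-0.0366, 0.1478, 0.012] roll -1.054 len 153
front pts 134 [539.  64.  77.]
```

Call:
step_arm(
  increments=[
    {"slide": [-0.007,0.03,0],"roll": -0.17},
    {"slide": [-0.014,0.06,0],"roll": -0.34},
    {"slide": [-0.022,0.09,0],"roll": -0.51},
    {"slide": [-0.03,0.12,0.006],"roll": -0.68},
    {"slide": [-0.0366,0.148,0.012],"roll": -0.85},
  ],
  fingers=0.85,
)

```text
t: 29.9
eef_pos: [543.3, 61.1, 164.9]
tcp_rot: [3.141, -0.0, 1.046]
ft_force: [0.3, -0.7, 0.4]
opening: 0.827
grip_force: 0.0
```

Call:
step_arm(
  increments=[
    {"slide": [0,0,0.0],"roll": -0.17},
    {"slide": [0,0,0.02],"roll": -0.204},
    {"slide": [0,0,0.045],"roll": -0.204},
    {"slide": [0,0,0.045],"roll": -0.204},
  ],
)

```text
t: 30.4
eef_pos: [542.7, 62.0, 118.7]
tcp_rot: [-3.139, 0.001, 1.245]
ft_force: [-0.2, -0.8, 0.8]
opening: 0.849
grip_force: 0.0
```

```bash
python3 - <<'E'
from h import *
go((544.3,61.3,46,-18.3))
E
```

```text
t 30.4 pos [542.7  62.  118.7] rot [-3.139e+00  1.000e-03  1.245e+00] j [-0.01  0.5   1.85  0.    0.79  0.32] op 0.849 gf 0.0 F [-0.2 -0.8  0.8]
(544.3, 61.3, 46, -18.3) slide [-0.0001, 0.002, 0.0727] roll -0.007 len 73
```

Call:
step_arm(
  increments=[
    {"slide": [0,0.001,0.02],"roll": -0.007},
    {"slide": [0,0.001,0.045],"roll": -0.007},
    {"slide": [0,0.001,0.065],"roll": -0.007},
    {"slide": [0,0.001,0.0725],"roll": -0.007},
    {"slide": [0,0.001,0.0725],"roll": -0.007},
  ],
)

```text
t: 31.02
eef_pos: [544.6, 61.8, 47.8]
tcp_rot: [3.141, -0.0, 1.252]
ft_force: [0.7, -0.0, 0.5]
opening: 0.852
grip_force: 0.0
```

Call:
step_arm(
  increments=[
    {"slide": [0,0,0],"roll": 0},
    {"slide": [0,0,0],"roll": 0},
    {"slide": [0,0,0],"roll": 0},
    {"slide": [0,0,0],"roll": 0},
    {"slide": [0,0,0],"roll": 0},
  ],
  fingers=0.0,
)

```text
t: 31.65
eef_pos: [543.1, 62.2, 47.5]
tcp_rot: [-3.139, 0.0, 1.252]
ft_force: [-5.3, 3.7, 5.7]
opening: 0.502
grip_force: 30.0
```

Call:
step_arm(
  increments=[
    {"slide": [0,0,-0.01],"roll": 0},
    {"slide": [0,0,-0.03],"roll": 0},
    {"slide": [0,0,-0.06],"roll": 0},
    {"slide": [0,0,-0.09],"roll": 0},
    {"slide": [0,0,-0.11],"roll": 0},
  ],
)

```text
t: 32.28
eef_pos: [544.8, 61.6, 159.4]
tcp_rot: [3.139, -0.001, 1.252]
ft_force: [0.3, -0.1, -1.7]
opening: 0.506
grip_force: 30.0
```

```bash
python3 - <<'E'
from h import *
go((585,-180,160,-78.8),(608.6,-290.9,160,-78.8))
c=front()
for m in mark_of('side','spool_tray_floor')[:2]: print(np.round(atz(c,m['uv'],4)),round(m['confidence'],2))
E
```

```text
t 32.27 pos [544.8  61.6 159.4] rot [ 3.139e+00 -1.000e-03  1.252e+00] j [-0.01  0.45  1.81 -0.    0.88  0.31] op 0.506 gf 30.0 F [ 0.3 -0.1 -1.7]
(585, -180, 160, -78.8) slide [-0.2168, 0.114, -0.0005] roll 1.056 len 245
(608.6, -290.9, 160, -78.8) slide [-0.3147, 0.1712, -0.0004] roll 1.056 len 358
front pts 12 [542.  59.  74.]
[452. -42.   4.] 0.72
[ 575. -346.    4.] 0.56
```

Call:
step_arm(
  increments=[
    {"slide": [-0.03,0.016,0],"roll": 0.17},
    {"slide": [-0.075,0.039,0],"roll": 0.35},
    {"slide": [-0.122,0.064,0],"roll": 0.52},
    {"slide": [-0.17,0.09,0],"roll": 0.7},
    {"slide": [-0.2168,0.114,0],"roll": 0.87},
  ],
)

```text
t: 33.0
eef_pos: [584.5, -181.8, 156.5]
tcp_rot: [-3.141, 0.0, 0.376]
ft_force: [-0.1, 0.4, -0.6]
opening: 0.504
grip_force: 30.0
```

```bash
python3 - <<'E'
from h import *
go((608.6,-290.9,100,-78.8))
E
```

```text
t 33.0 pos [ 584.5 -181.8  156.5] rot [-3.141  0.     0.376] j [-0.41  0.53  1.65 -0.    0.95  0.79] op 0.504 gf 30.0 F [-0.1  0.4 -0.6]
(608.6, -290.9, 100, -78.8) slide [-0.0176, 0.1104, 0.0564] roll 0.18 len 125
```

Call:
step_arm(
  increments=[
    {"slide": [-0.006,0.04,0],"roll": 0.09},
    {"slide": [-0.012,0.08,0.01],"roll": 0.18},
    {"slide": [-0.0176,0.1104,0.03],"roll": 0.18},
    {"slide": [-0.0176,0.1104,0.056],"roll": 0.18},
    {"slide": [-0.0176,0.1104,0.056],"roll": 0.18},
  ],
)

```text
t: 33.62
eef_pos: [608.1, -288.6, 98.6]
tcp_rot: [-3.138, 0.004, 0.201]
ft_force: [0.5, -0.0, -2.2]
opening: 0.505
grip_force: 30.0
```

```bash
python3 - <<'E'
from h import *
go((608.6,-290.9,22,-78.8))
E
```

```text
t 33.62 pos [ 608.1 -288.6   98.6] rot [-3.138  0.004  0.201] j [-0.54  0.68  1.54 -0.    0.93  0.83] op 0.505 gf 30.0 F [ 0.5 -0.  -2.2]
(608.6, -290.9, 22, -78.8) slide [0.0003, 0.0026, 0.0766] roll 0.006 len 77
```

Call:
step_arm(
  increments=[
    {"slide": [0,0.0025,0.025],"roll": 0.006},
    {"slide": [0,0.0025,0.05],"roll": 0.006},
    {"slide": [0,0.0025,0.07],"roll": 0.006},
    {"slide": [0,0.0025,0.077],"roll": 0.006},
    {"slide": [0,0.0025,0.077],"roll": 0.006},
  ],
)

```text
t: 34.25
eef_pos: [610.0, -291.2, 24.4]
tcp_rot: [-3.142, -0.0, 0.196]
ft_force: [0.0, -0.5, -1.2]
opening: 0.506
grip_force: 30.0
```

Call:
step_arm(
  increments=[
    {"slide": [0,0,0],"roll": 0},
    {"slide": [0,0,0],"roll": 0},
    {"slide": [0,0,0],"roll": 0},
  ],
  fingers=0.64,
)

```text
t: 34.62
eef_pos: [610.0, -291.4, 24.8]
tcp_rot: [3.141, -0.001, 0.196]
ft_force: [-0.6, -0.3, -0.1]
opening: 0.641
grip_force: 0.0
```

Call:
step_arm(
  increments=[
    {"slide": [0,0,-0.03],"roll": 0},
    {"slide": [0,0,-0.08],"roll": 0},
    {"slide": [0,0,-0.13],"roll": 0},
    {"slide": [0,-0.05,-0.15],"roll": 0.1},
    {"slide": [0,-0.1,-0.15],"roll": 0.2},
  ],
)

```text
t: 35.25
eef_pos: [590.5, -192.7, 176.4]
tcp_rot: [3.14, -0.003, -0.009]
ft_force: [0.4, 0.5, -0.7]
opening: 0.642
grip_force: 0.0
```

```bash
python3 - <<'E'
from h import *
go((549,352,165,-108.3))
c=cam('side')
for m in mark_of('side','spool_1_mid'): print(np.round(m['uv']),round(m['confidence'],2),np.round(atz(c,m['uv'],30)))
E
```

```text
t 35.25 pos [ 590.5 -192.7  176.4] rot [ 3.14e+00 -3.00e-03 -9.00e-03] j [-0.42  0.52  1.61  0.    1.    1.16] op 0.642 gf 0.0 F [ 0.4  0.5 -0.7]
(549, 352, 165, -108.3) slide [-0.0463, -0.5443, 0.0105] roll 0.311 len 546
[255. 173.] 0.68 [ 620. -354.   30.]
[299. 276.] 0.49 [410. 310.  30.]
```

Call:
step_arm(
  increments=[
    {"slide": [-0.005,-0.059,0],"roll": 0.1},
    {"slide": [-0.01,-0.118,0],"roll": 0.2},
    {"slide": [-0.015,-0.177,0],"roll": 0.311},
    {"slide": [-0.02,-0.236,0],"roll": 0.311},
    {"slide": [-0.025,-0.295,0],"roll": 0.311},
  ],
  fingers=0.38,
)

```text
t: 35.98
eef_pos: [566.6, 103.4, 174.6]
tcp_rot: [-3.141, -0.001, -0.315]
ft_force: [0.4, -0.2, -0.8]
opening: 0.376
grip_force: 0.0
```

```bash
python3 - <<'E'
from h import *
go((549,352,150,-108.3))
E
```

```text
t 35.98 pos [566.6 103.4 174.6] rot [-3.141e+00 -1.000e-03 -3.150e-01] j [0.07 0.47 1.73 0.   0.95 1.95] op 0.376 gf 0.0 F [ 0.4 -0.2 -0.8]
(549, 352, 150, -108.3) slide [-0.0939, -0.2309, 0.0246] roll 0.004 len 250
```

Call:
step_arm(
  increments=[
    {"slide": [-0.023,-0.057,0],"roll": 0.004},
    {"slide": [-0.046,-0.114,0],"roll": 0.004},
    {"slide": [-0.069,-0.171,0],"roll": 0.004},
    {"slide": [-0.0939,-0.2309,0.012],"roll": 0.004},
    {"slide": [-0.0939,-0.2309,0.0246],"roll": 0.004},
  ],
)

```text
t: 36.6
eef_pos: [548.4, 354.0, 149.3]
tcp_rot: [-3.141, -0.001, -0.315]
ft_force: [-1.3, -0.7, -0.4]
opening: 0.383
grip_force: 0.0
```

Call:
step_arm(
  increments=[
    {"slide": [0,0,0],"roll": 0},
    {"slide": [0,0,0],"roll": 0},
  ],
)

```text
t: 36.85
eef_pos: [549.6, 349.2, 150.2]
tcp_rot: [-3.141, -0.0, -0.321]
ft_force: [1.0, -0.2, 1.1]
opening: 0.381
grip_force: 0.0
```

```bash
python3 - <<'E'
from h import *
go((549,352,101,-108.3))
E
```

```text
t 36.85 pos [549.6 349.2 150.2] rot [-3.141 -0.    -0.321] j [ 0.46  0.59  1.56 -0.    0.99  2.36] op 0.381 gf 0.0 F [ 1.  -0.2  1.1]
(549, 352, 101, -108.3) slide [-0.0014, -0.0025, 0.0492] roll -0.001 len 49
```

Call:
step_arm(
  increments=[
    {"slide": [-0.001,-0.0025,0.02],"roll": 0},
    {"slide": [-0.001,-0.0025,0.04],"roll": 0},
    {"slide": [-0.001,-0.0025,0.048],"roll": 0},
    {"slide": [-0.001,-0.0025,0.048],"roll": 0},
  ],
)

```text
t: 37.35
eef_pos: [549.2, 352.5, 102.0]
tcp_rot: [-3.142, 0.0, -0.32]
ft_force: [0.4, 0.3, 0.5]
opening: 0.382
grip_force: 0.0
```

Call:
step_arm(
  increments=[
    {"slide": [0,0,0],"roll": 0},
    {"slide": [0,0,0],"roll": 0},
    {"slide": [0,0,0],"roll": 0},
    {"slide": [0,0,0],"roll": 0},
    {"slide": [0,0,0],"roll": 0},
  ],
  fingers=0.0,
)

```text
t: 37.98
eef_pos: [548.6, 352.7, 101.9]
tcp_rot: [3.141, 0.0, -0.319]
ft_force: [-1.4, -5.5, 3.9]
opening: 0.094
grip_force: 30.0
```

Call:
step_arm(
  increments=[
    {"slide": [0,0.0019,-0.0057],"roll": 0},
    {"slide": [0,0.0043,-0.0112],"roll": 0},
    {"slide": [0,0.0073,-0.0164],"roll": 0},
    {"slide": [0,0.0107,-0.0212],"roll": 0},
    {"slide": [0,0.0107,-0.0212],"roll": 0},
  ],
)

```text
t: 38.6
eef_pos: [545.5, 343.6, 124.1]
tcp_rot: [-3.14, -0.001, -0.319]
ft_force: [-0.7, 5.7, 1.6]
opening: 0.091
grip_force: 30.0
```

Call:
step_arm(
  increments=[
    {"slide": [0,0,0],"roll": 0},
    {"slide": [0,0,0],"roll": 0},
    {"slide": [0,0,0],"roll": 0},
    {"slide": [0,0,0],"roll": 0},
    {"slide": [0,0,0],"roll": 0},
  ],
)

```text
t: 39.22
eef_pos: [545.6, 343.8, 123.8]
tcp_rot: [-3.14, -0.001, -0.319]
ft_force: [-1.0, 5.9, 1.5]
opening: 0.099
grip_force: 30.0
```

Call:
step_arm(
  increments=[
    {"slide": [0,0,0],"roll": 0},
    {"slide": [0,0,0],"roll": 0},
    {"slide": [0,0,0],"roll": 0},
    {"slide": [0,0,0],"roll": 0},
    {"slide": [0,0,0],"roll": 0},
  ],
)

```text
t: 39.85
eef_pos: [545.5, 343.9, 123.8]
tcp_rot: [-3.14, -0.001, -0.319]
ft_force: [-0.5, 6.2, 2.2]
opening: 0.097
grip_force: 30.0
```

```bash
python3 - <<'E'
from h import *
st(); c=front()
E
```

```text
t 39.85 pos [545.5 343.9 123.8] rot [-3.14e+00 -1.00e-03 -3.19e-01] j [0.46 0.61 1.6  0.   0.93 2.35] op 0.097 gf 30.0 F [-0.5  6.2  2.2]
front pts 141 [538.  65.  77.]
```

Same as before; lower, release and go to the pick.

Call:
step_arm(
  increments=[
    {"slide": [0,-0.0034,0.0048],"roll": 0},
    {"slide": [0,-0.0064,0.01],"roll": 0},
    {"slide": [0,-0.0088,0.0155],"roll": 0},
    {"slide": [0,-0.0095,0.017],"roll": 0},
    {"slide": [0,-0.0095,0.017],"roll": 0},
  ],
)

```text
t: 40.52
eef_pos: [548.3, 351.8, 105.6]
tcp_rot: [3.141, 0.0, -0.319]
ft_force: [-1.2, 0.2, 2.0]
opening: 0.093
grip_force: 30.0
```

Call:
step_arm(
  increments=[
    {"slide": [0,0,0],"roll": 0},
    {"slide": [0,0,0],"roll": 0},
    {"slide": [0,0,0],"roll": 0},
  ],
  fingers=0.38,
)

```text
t: 40.9
eef_pos: [548.5, 352.0, 106.0]
tcp_rot: [-3.141, -0.0, -0.319]
ft_force: [-0.3, 0.3, 0.2]
opening: 0.35
grip_force: 0.0
```

Call:
step_arm(
  increments=[
    {"slide": [0,0,-0.03],"roll": 0},
    {"slide": [0,0,-0.06],"roll": 0},
    {"slide": [0.015,0.04,-0.07],"roll": -0.17},
    {"slide": [0.03,0.08,-0.07],"roll": -0.34},
    {"slide": [0.045,0.13,-0.07],"roll": -0.51},
  ],
)

```text
t: 41.52
eef_pos: [550.3, 213.5, 176.2]
tcp_rot: [-3.142, -0.001, 0.197]
ft_force: [0.6, 0.7, 0.6]
opening: 0.38
grip_force: 0.0
```

```bash
python3 - <<'E'
from h import *
go((544.3,61.3,165,-18.3))
c=front()
E
```

```text
t 41.52 pos [550.3 213.5 176.2] rot [-3.142e+00 -1.000e-03  1.970e-01] j [0.26 0.48 1.69 0.   0.97 1.63] op 0.38 gf 0.0 F [0.6 0.7 0.6]
(544.3, 61.3, 165, -18.3) slide [-0.0358, 0.1481, 0.0111] roll -1.054 len 153
front pts 139 [538.  65.  77.]
```

Call:
step_arm(
  increments=[
    {"slide": [-0.007,0.03,0],"roll": -0.17},
    {"slide": [-0.014,0.06,0],"roll": -0.34},
    {"slide": [-0.022,0.09,0],"roll": -0.51},
    {"slide": [-0.029,0.12,0.006],"roll": -0.68},
    {"slide": [-0.0358,0.148,0.011],"roll": -0.85},
  ],
  fingers=0.85,
)

```text
t: 42.2
eef_pos: [543.2, 61.4, 164.9]
tcp_rot: [3.141, -0.0, 1.046]
ft_force: [-0.2, -0.3, -0.4]
opening: 0.828
grip_force: 0.0
```

Call:
step_arm(
  increments=[
    {"slide": [0,0,0.0],"roll": -0.17},
    {"slide": [0,0,0.02],"roll": -0.207},
    {"slide": [0,0,0.045],"roll": -0.207},
    {"slide": [0,0,0.045],"roll": -0.207},
  ],
)

```text
t: 42.7
eef_pos: [542.5, 62.4, 118.8]
tcp_rot: [-3.139, 0.001, 1.248]
ft_force: [-0.0, 0.6, 0.1]
opening: 0.848
grip_force: 0.0
```

Call:
step_arm(
  increments=[
    {"slide": [0,0.001,0.02],"roll": 0},
    {"slide": [0,0.001,0.045],"roll": 0},
    {"slide": [0,0.001,0.065],"roll": 0},
    {"slide": [0,0.001,0.0725],"roll": 0},
    {"slide": [0,0.001,0.0725],"roll": 0},
  ],
)

```text
t: 43.32
eef_pos: [544.5, 62.1, 47.9]
tcp_rot: [3.141, -0.0, 1.248]
ft_force: [1.0, -0.6, -0.7]
opening: 0.85
grip_force: 0.0
```

Call:
step_arm(
  increments=[
    {"slide": [0,0,0],"roll": 0},
    {"slide": [0,0,0],"roll": 0},
    {"slide": [0,0,0],"roll": 0},
    {"slide": [0,0,0],"roll": 0},
    {"slide": [0,0,0],"roll": 0},
  ],
  fingers=0.0,
)

```text
t: 43.95
eef_pos: [543.2, 62.4, 47.6]
tcp_rot: [-3.14, 0.0, 1.248]
ft_force: [-5.2, 3.5, 5.2]
opening: 0.506
grip_force: 30.0
```

Call:
step_arm(
  increments=[
    {"slide": [0,0,-0.01],"roll": 0},
    {"slide": [0,0,-0.03],"roll": 0},
    {"slide": [0,0,-0.06],"roll": 0},
    {"slide": [0,0,-0.09],"roll": 0},
    {"slide": [0,0,-0.11],"roll": 0},
  ],
)

```text
t: 44.58
eef_pos: [544.6, 61.9, 159.4]
tcp_rot: [3.139, -0.001, 1.248]
ft_force: [0.3, 0.0, -1.7]
opening: 0.506
grip_force: 30.0
```

```bash
python3 - <<'E'
from h import *
go((510,-180,160,-78.8),(536.1,-386.9,160,-78.8))
c=front(); trays(cam('top'))
E
```

```text
t 44.58 pos [544.6  61.9 159.4] rot [ 3.139e+00 -1.000e-03  1.248e+00] j [-0.01  0.45  1.81 -0.    0.88  0.32] op 0.506 gf 30.0 F [ 0.3  0.  -1.7]
(510, -180, 160, -78.8) slide [-0.2404, 0.044, -0.0006] roll 1.052 len 244
(536.1, -386.9, 160, -78.8) slide [-0.4283, 0.1344, -0.0005] roll 1.052 len 449
front pts 9 [538.  49.  67.]
tool [425.9 329.4] [115.5  84.2] long dir deg 75.8 1092
spool [ 572.6 -339. ] [217.6 170.8] long dir deg 11.4 3856
```

Call:
step_arm(
  increments=[
    {"slide": [-0.035,0.006,0],"roll": 0.17},
    {"slide": [-0.08,0.015,0],"roll": 0.35},
    {"slide": [-0.13,0.024,0],"roll": 0.52},
    {"slide": [-0.185,0.034,0],"roll": 0.7},
    {"slide": [-0.24,0.044,0],"roll": 0.87},
  ],
)

```text
t: 45.3
eef_pos: [509.1, -181.2, 156.8]
tcp_rot: [-3.141, 0.0, 0.372]
ft_force: [2.3, 0.0, -1.9]
opening: 0.503
grip_force: 30.0
```

```bash
python3 - <<'E'
from h import *
go((536.1,-386.9,100,-78.8))
E
```

```text
t 45.3 pos [ 509.1 -181.2  156.8] rot [-3.141  0.     0.372] j [-0.46  0.44  1.83 -0.    0.87  0.73] op 0.503 gf 30.0 F [ 2.3  0.  -1.9]
(536.1, -386.9, 100, -78.8) slide [-0.0497, 0.2015, 0.0567] roll 0.177 len 215
```

Call:
step_arm(
  increments=[
    {"slide": [-0.012,0.05,0],"roll": 0.09},
    {"slide": [-0.025,0.1,0],"roll": 0.177},
    {"slide": [-0.037,0.15,0],"roll": 0.177},
    {"slide": [-0.0497,0.2015,0.02],"roll": 0.177},
    {"slide": [-0.0497,0.2015,0.056],"roll": 0.177},
  ],
)

```text
t: 45.92
eef_pos: [537.8, -389.0, 100.3]
tcp_rot: [3.139, -0.001, 0.198]
ft_force: [-0.6, 0.8, -1.6]
opening: 0.508
grip_force: 30.0
```

Call:
step_arm(
  increments=[
    {"slide": [0,0,0],"roll": 0},
    {"slide": [0,0,0],"roll": 0},
  ],
)

```text
t: 46.18
eef_pos: [538.2, -384.9, 102.2]
tcp_rot: [3.141, -0.0, 0.201]
ft_force: [0.1, -0.3, -1.0]
opening: 0.508
grip_force: 30.0
```

```bash
python3 - <<'E'
from h import *
go((536.1,-386.9,22,-78.8))
E
```

```text
t 46.17 pos [ 538.2 -384.9  102.2] rot [ 3.141 -0.     0.201] j [-0.72  0.66  1.57  0.    0.91  0.65] op 0.508 gf 30.0 F [ 0.1 -0.3 -1. ]
(536.1, -386.9, 22, -78.8) slide [-0.0025, 0.0015, 0.0802] roll 0.006 len 80
```

Call:
step_arm(
  increments=[
    {"slide": [-0.0025,0.0015,0.025],"roll": 0.006},
    {"slide": [-0.0025,0.0015,0.05],"roll": 0.006},
    {"slide": [-0.0025,0.0015,0.07],"roll": 0.006},
    {"slide": [-0.0025,0.0015,0.0795],"roll": 0.006},
    {"slide": [-0.0025,0.0015,0.0795],"roll": 0.006},
  ],
)

```text
t: 46.8
eef_pos: [536.0, -387.0, 22.1]
tcp_rot: [3.141, -0.0, 0.195]
ft_force: [0.5, 0.4, -0.3]
opening: 0.504
grip_force: 30.0
```

Call:
step_arm(
  increments=[
    {"slide": [0,0,0],"roll": 0},
    {"slide": [0,0,0],"roll": 0},
    {"slide": [0,0,0],"roll": 0},
  ],
  fingers=0.64,
)

```text
t: 47.18
eef_pos: [535.8, -387.2, 22.3]
tcp_rot: [3.141, -0.0, 0.195]
ft_force: [-0.9, -0.6, -0.9]
opening: 0.643
grip_force: 0.0
```

Call:
step_arm(
  increments=[
    {"slide": [0,0,-0.03],"roll": 0},
    {"slide": [0,0,-0.08],"roll": 0},
    {"slide": [0,0,-0.13],"roll": 0},
    {"slide": [0,-0.05,-0.15],"roll": 0.1},
    {"slide": [0,-0.1,-0.15],"roll": 0.2},
  ],
)

```text
t: 47.8
eef_pos: [516.4, -288.4, 173.8]
tcp_rot: [3.14, -0.003, -0.009]
ft_force: [-0.4, -0.2, 0.3]
opening: 0.637
grip_force: 0.0
```

```bash
python3 - <<'E'
from h import *
go((549,352,165,-108.3))
E
```

```text
t 47.8 pos [ 516.4 -288.4  173.8] rot [ 3.14e+00 -3.00e-03 -9.00e-03] j [-0.62  0.49  1.69  0.    0.96  0.96] op 0.637 gf 0.0 F [-0.4 -0.2  0.3]
(549, 352, 165, -108.3) slide [0.0265, -0.6407, 0.0077] roll 0.31 len 641
```

Call:
step_arm(
  increments=[
    {"slide": [0.002,-0.06,0],"roll": 0.1},
    {"slide": [0.005,-0.12,0],"roll": 0.2},
    {"slide": [0.007,-0.18,0],"roll": 0.31},
    {"slide": [0.01,-0.24,0],"roll": 0.31},
    {"slide": [0.012,-0.3,0],"roll": 0.31},
  ],
  fingers=0.38,
)

```text
t: 48.42
eef_pos: [529.9, 12.9, 172.3]
tcp_rot: [-3.141, -0.001, -0.315]
ft_force: [0.3, 0.1, -0.3]
opening: 0.379
grip_force: 0.0
```

```bash
python3 - <<'E'
from h import *
go((549,352,150,-108.3))
E
```

```text
t 48.42 pos [529.9  12.9 172.3] rot [-3.141e+00 -1.000e-03 -3.150e-01] j [-0.1   0.41  1.84  0.    0.89  1.79] op 0.379 gf 0.0 F [ 0.3  0.1 -0.3]
(549, 352, 150, -108.3) slide [-0.087, -0.3283, 0.0224] roll 0.004 len 340
```

Call:
step_arm(
  increments=[
    {"slide": [-0.015,-0.058,0],"roll": 0.004},
    {"slide": [-0.03,-0.116,0],"roll": 0.004},
    {"slide": [-0.046,-0.174,0],"roll": 0.004},
    {"slide": [-0.061,-0.232,0],"roll": 0.004},
    {"slide": [-0.077,-0.29,0],"roll": 0.004},
  ],
)

```text
t: 49.05
eef_pos: [546.5, 312.6, 172.3]
tcp_rot: [-3.141, -0.0, -0.319]
ft_force: [0.6, -0.8, 0.4]
opening: 0.377
grip_force: 0.0
```

Call:
step_arm(
  increments=[
    {"slide": [-0.01,-0.038,0.01],"roll": 0},
    {"slide": [-0.01,-0.038,0.022],"roll": 0},
    {"slide": [-0.01,-0.038,0.022],"roll": 0},
  ],
)

```text
t: 49.42
eef_pos: [548.5, 348.9, 148.9]
tcp_rot: [3.14, 0.001, -0.319]
ft_force: [0.2, -0.3, -0.2]
opening: 0.379
grip_force: 0.0
```

```bash
python3 - <<'E'
from h import *
go((549,352,101,-108.3))
E
```

```text
t 49.42 pos [548.5 348.9 148.9] rot [ 3.14e+00  1.00e-03 -3.19e-01] j [ 0.47  0.59  1.56 -0.    0.99  2.36] op 0.379 gf 0.0 F [ 0.2 -0.3 -0.2]
(549, 352, 101, -108.3) slide [-0.0004, -0.0032, 0.0479] roll 0.0 len 48
```

Call:
step_arm(
  increments=[
    {"slide": [0,-0.0025,0.02],"roll": 0},
    {"slide": [0,-0.0025,0.04],"roll": 0},
    {"slide": [0,-0.0025,0.047],"roll": 0},
    {"slide": [0,-0.0025,0.047],"roll": 0},
  ],
)

```text
t: 49.92
eef_pos: [549.9, 351.6, 102.5]
tcp_rot: [3.141, 0.001, -0.32]
ft_force: [0.4, -0.2, 0.3]
opening: 0.379
grip_force: 0.0
```

Call:
step_arm(
  increments=[
    {"slide": [0,0,0],"roll": 0},
    {"slide": [0,0,0],"roll": 0},
    {"slide": [0,0,0],"roll": 0},
    {"slide": [0,0,0],"roll": 0},
    {"slide": [0,0,0],"roll": 0},
  ],
  fingers=0.0,
)

```text
t: 50.55
eef_pos: [549.9, 352.2, 103.2]
tcp_rot: [-3.141, -0.0, -0.319]
ft_force: [-1.1, -0.1, 2.3]
opening: 0.097
grip_force: 30.0
```

Call:
step_arm(
  increments=[
    {"slide": [0,0.0019,-0.0057],"roll": 0},
    {"slide": [0,0.0043,-0.0112],"roll": 0},
    {"slide": [0,0.0073,-0.0164],"roll": 0},
    {"slide": [0,0.0107,-0.0212],"roll": 0},
    {"slide": [0,0.0107,-0.0212],"roll": 0},
  ],
)

```text
t: 51.18
eef_pos: [546.7, 342.9, 125.6]
tcp_rot: [-3.139, -0.001, -0.319]
ft_force: [-0.8, 7.0, 2.6]
opening: 0.099
grip_force: 30.0
```

Call:
step_arm(
  increments=[
    {"slide": [0,0,0],"roll": 0},
    {"slide": [0,0,0],"roll": 0},
    {"slide": [0,0,0],"roll": 0},
    {"slide": [0,0,0],"roll": 0},
    {"slide": [0,0,0],"roll": 0},
  ],
)

```text
t: 51.8
eef_pos: [546.8, 343.1, 125.3]
tcp_rot: [-3.139, -0.001, -0.319]
ft_force: [0.5, 7.1, 3.2]
opening: 0.093
grip_force: 30.0
```

Call:
step_arm(
  increments=[
    {"slide": [0,0,0],"roll": 0},
    {"slide": [0,0,0],"roll": 0},
    {"slide": [0,0,0],"roll": 0},
    {"slide": [0,0,0],"roll": 0},
    {"slide": [0,0,0],"roll": 0},
  ],
)

```text
t: 52.42
eef_pos: [546.7, 343.1, 125.4]
tcp_rot: [-3.139, -0.001, -0.319]
ft_force: [-0.1, 7.0, 3.3]
opening: 0.097
grip_force: 30.0
```

```bash
python3 - <<'E'
from h import *
st(); c=front()
E
```

```text
t 52.42 pos [546.7 343.1 125.4] rot [-3.139e+00 -1.000e-03 -3.190e-01] j [0.46 0.61 1.6  0.   0.93 2.35] op 0.097 gf 30.0 F [-0.1  7.   3.3]
front pts 150 [540.  64.  78.]
```

Call:
step_arm(
  increments=[
    {"slide": [0,-0.0034,0.0048],"roll": 0},
    {"slide": [0,-0.0064,0.01],"roll": 0},
    {"slide": [0,-0.0088,0.0155],"roll": 0},
    {"slide": [0,-0.0095,0.0175],"roll": 0},
    {"slide": [0,-0.0095,0.0175],"roll": 0},
  ],
)

```text
t: 53.1
eef_pos: [549.4, 350.7, 108.5]
tcp_rot: [-3.142, -0.001, -0.319]
ft_force: [-7.7, -0.8, 22.1]
opening: 0.096
grip_force: 30.0
```

Call:
step_arm(
  increments=[
    {"slide": [0,0,0],"roll": 0},
    {"slide": [0,0,0],"roll": 0},
    {"slide": [0,0,0],"roll": 0},
  ],
  fingers=0.38,
)

```text
t: 53.48
eef_pos: [549.3, 350.7, 106.0]
tcp_rot: [3.141, 0.001, -0.319]
ft_force: [-0.8, 0.4, -1.4]
opening: 0.349
grip_force: 0.0
```

Call:
step_arm(
  increments=[
    {"slide": [0,0,-0.03],"roll": 0},
    {"slide": [0,0,-0.06],"roll": 0},
    {"slide": [0.015,0.04,-0.07],"roll": -0.17},
    {"slide": [0.03,0.08,-0.07],"roll": -0.34},
    {"slide": [0.045,0.13,-0.07],"roll": -0.51},
  ],
)

```text
t: 54.1
eef_pos: [551.3, 212.4, 176.4]
tcp_rot: [3.141, 0.0, 0.197]
ft_force: [1.4, 0.2, 0.1]
opening: 0.38
grip_force: 0.0
```

```bash
python3 - <<'E'
from h import *
go((544.3,61.3,165,-18.3))
c=front()
E
```

```text
t 54.1 pos [551.3 212.4 176.4] rot [3.141 0.    0.197] j [ 0.26  0.48  1.69 -0.    0.97  1.63] op 0.38 gf 0.0 F [1.4 0.2 0.1]
(544.3, 61.3, 165, -18.3) slide [-0.0365, 0.1468, 0.0114] roll -1.054 len 152
front pts 145 [541.  64.  78.]
```

Call:
step_arm(
  increments=[
    {"slide": [-0.007,0.03,0],"roll": -0.17},
    {"slide": [-0.014,0.06,0],"roll": -0.34},
    {"slide": [-0.022,0.09,0],"roll": -0.51},
    {"slide": [-0.029,0.12,0.006],"roll": -0.68},
    {"slide": [-0.036,0.1475,0.011],"roll": -0.85},
  ],
  fingers=0.85,
)

```text
t: 54.78
eef_pos: [543.8, 60.7, 165.2]
tcp_rot: [-3.141, 0.0, 1.046]
ft_force: [-0.4, 0.7, 0.1]
opening: 0.826
grip_force: 0.0
```

Call:
step_arm(
  increments=[
    {"slide": [0,0,0.0],"roll": -0.17},
    {"slide": [0,0,0.02],"roll": -0.207},
    {"slide": [0,0,0.045],"roll": -0.207},
    {"slide": [0,0,0.045],"roll": -0.207},
  ],
)

```text
t: 55.28
eef_pos: [543.2, 61.7, 119.2]
tcp_rot: [-3.138, 0.001, 1.248]
ft_force: [-0.6, 0.3, 1.5]
opening: 0.847
grip_force: 0.0
```

Call:
step_arm(
  increments=[
    {"slide": [0,0.001,0.02],"roll": 0},
    {"slide": [0,0.001,0.045],"roll": 0},
    {"slide": [0,0.001,0.065],"roll": 0},
    {"slide": [0,0.001,0.0725],"roll": 0},
    {"slide": [0,0.001,0.0725],"roll": 0},
  ],
)

```text
t: 55.9
eef_pos: [545.2, 61.5, 48.5]
tcp_rot: [3.142, -0.0, 1.248]
ft_force: [0.2, 0.5, 0.6]
opening: 0.85
grip_force: 0.0
```

Call:
step_arm(
  increments=[
    {"slide": [0,0,0],"roll": 0},
    {"slide": [0,0,0],"roll": 0},
    {"slide": [0,0,0],"roll": 0},
    {"slide": [0,0,0],"roll": 0},
    {"slide": [0,0,0],"roll": 0},
  ],
  fingers=0.0,
)

```text
t: 56.52
eef_pos: [543.1, 62.0, 48.3]
tcp_rot: [-3.138, 0.001, 1.248]
ft_force: [-7.4, 3.1, 7.7]
opening: 0.506
grip_force: 30.0
```

Call:
step_arm(
  increments=[
    {"slide": [0,0,-0.01],"roll": 0},
    {"slide": [0,0,-0.03],"roll": 0},
    {"slide": [0,0,-0.06],"roll": 0},
    {"slide": [0,0,-0.09],"roll": 0},
    {"slide": [0,0,-0.11],"roll": 0},
  ],
)

```text
t: 57.15
eef_pos: [545.3, 61.4, 159.8]
tcp_rot: [3.14, -0.001, 1.248]
ft_force: [0.9, -0.3, -2.1]
opening: 0.509
grip_force: 30.0
```

```bash
python3 - <<'E'
from h import *
go((500,-170,160,-78.8))
front(); trays(cam('top'))
E
```

```text
t 57.15 pos [545.3  61.4 159.8] rot [ 3.140e+00 -1.000e-03  1.248e+00] j [-0.01  0.45  1.81 -0.    0.88  0.31] op 0.509 gf 30.0 F [ 0.9 -0.3 -2.1]
(500, -170, 160, -78.8) slide [-0.2338, 0.0305, -0.0003] roll 1.052 len 236
front pts 26 [546.  69.  66.]
tool [426.1 329.7] [116.6  84.2] long dir deg 75.4 1093
spool [ 572.5 -338.8] [217.4 170.1] long dir deg 11.2 3539
```

Call:
step_arm(
  increments=[
    {"slide": [-0.035,0.005,0],"roll": 0.17},
    {"slide": [-0.08,0.011,0],"roll": 0.35},
    {"slide": [-0.13,0.017,0],"roll": 0.52},
    {"slide": [-0.182,0.024,0],"roll": 0.7},
    {"slide": [-0.234,0.03,0],"roll": 0.87},
  ],
)

```text
t: 57.88
eef_pos: [498.4, -171.5, 157.3]
tcp_rot: [-3.141, 0.0, 0.372]
ft_force: [0.8, -1.2, -2.0]
opening: 0.509
grip_force: 30.0
```

```bash
python3 - <<'E'
from h import *
go((520.4,-308.5,100,-78.8))
E
```

```text
t 57.88 pos [ 498.4 -171.5  157.3] rot [-3.141  0.     0.372] j [-0.46  0.42  1.86  0.    0.86  0.74] op 0.509 gf 30.0 F [ 0.8 -1.2 -2. ]
(520.4, -308.5, 100, -78.8) slide [-0.0294, 0.1357, 0.0572] roll 0.177 len 150
```

Call:
step_arm(
  increments=[
    {"slide": [-0.01,0.045,0],"roll": 0.09},
    {"slide": [-0.02,0.09,0],"roll": 0.177},
    {"slide": [-0.0294,0.1357,0.01],"roll": 0.177},
    {"slide": [-0.0294,0.1357,0.035],"roll": 0.177},
    {"slide": [-0.0294,0.1357,0.056],"roll": 0.177},
  ],
)

```text
t: 58.5
eef_pos: [521.2, -307.3, 100.0]
tcp_rot: [-3.14, 0.001, 0.2]
ft_force: [0.7, 0.3, -2.2]
opening: 0.505
grip_force: 30.0
```

Call:
step_arm(
  increments=[
    {"slide": [0,0,0],"roll": 0},
    {"slide": [0,0,0],"roll": 0},
  ],
)

```text
t: 58.75
eef_pos: [522.1, -306.9, 102.4]
tcp_rot: [3.141, -0.0, 0.201]
ft_force: [0.0, -0.0, -1.8]
opening: 0.505
grip_force: 30.0
```

```bash
python3 - <<'E'
from h import *
go((520.4,-308.5,23,-78.8))
E
```

```text
t 58.75 pos [ 522.1 -306.9  102.4] rot [ 3.141 -0.     0.201] j [-0.64  0.59  1.72  0.    0.83  0.73] op 0.505 gf 30.0 F [ 0.  -0.  -1.8]
(520.4, -308.5, 23, -78.8) slide [-0.002, 0.0012, 0.0794] roll 0.005 len 79
```

Call:
step_arm(
  increments=[
    {"slide": [-0.002,0.001,0.025],"roll": 0.005},
    {"slide": [-0.002,0.001,0.05],"roll": 0.005},
    {"slide": [-0.002,0.001,0.07],"roll": 0.005},
    {"slide": [-0.002,0.001,0.0794],"roll": 0.005},
    {"slide": [-0.002,0.001,0.0794],"roll": 0.005},
  ],
)

```text
t: 59.38
eef_pos: [520.3, -308.4, 23.1]
tcp_rot: [3.141, -0.0, 0.196]
ft_force: [-0.2, 1.0, -1.6]
opening: 0.506
grip_force: 30.0
```

Call:
step_arm(
  increments=[
    {"slide": [0,0,0],"roll": 0},
    {"slide": [0,0,0],"roll": 0},
    {"slide": [0,0,0],"roll": 0},
  ],
  fingers=0.64,
)

```text
t: 59.75
eef_pos: [520.3, -308.4, 23.2]
tcp_rot: [3.141, -0.001, 0.196]
ft_force: [0.7, -0.2, -0.4]
opening: 0.638
grip_force: 0.0
```

Call:
step_arm(
  increments=[
    {"slide": [0,0,-0.03],"roll": 0},
    {"slide": [0,0,-0.08],"roll": 0},
    {"slide": [0,0,-0.13],"roll": 0},
    {"slide": [-0.03,-0.05,-0.16],"roll": 0},
    {"slide": [-0.06,-0.1,-0.18],"roll": 0},
  ],
)

```text
t: 60.38
eef_pos: [442.3, -222.6, 203.2]
tcp_rot: [3.141, -0.001, 0.195]
ft_force: [0.6, 0.1, -0.3]
opening: 0.638
grip_force: 0.0
```

Call:
step_arm(
  increments=[
    {"slide": [-0.01,-0.05,0],"roll": 0},
    {"slide": [-0.02,-0.1,0],"roll": 0},
    {"slide": [-0.02,-0.15,0],"roll": 0},
    {"slide": [-0.02,-0.15,0],"roll": 0},
  ],
)

```text
t: 60.88
eef_pos: [393.5, -77.9, 202.5]
tcp_rot: [3.142, -0.001, 0.199]
ft_force: [0.9, -0.1, 0.3]
opening: 0.641
grip_force: 0.0
```

```bash
python3 - <<'E'
from h import *
st(); c=cam('side','sF.png'); t=cam('top','tF.png'); trays(t)
a=cv2.imread('pics/sF.png');b=cv2.imread('pics/tF.png')
cv2.imwrite('pics/cF.png',np.vstack([cv2.resize(a[140:320,130:410],(466,300)),cv2.resize(b[110:310,90:450],(466,300))]))
cv2.imwrite('pics/cF.png',np.hstack([cv2.resize(a[150:310,170:310],(420,480),interpolation=cv2.INTER_CUBIC),cv2.resize(b[110:310,330:450],(288,480),interpolation=cv2.INTER_CUBIC)]))
P=cloud(c);m=(P[...,2]>95)&(P[...,2]<150)&(P[...,0]<566)&(P[...,0]>515)&(P[...,1]>310)&(P[...,1]<380);print('bar',m.sum(),np.round(np.nanmedian(P[m],0)),np.nanpercentile(P[m][:,2],[5,95]))
E
```

```text
t 60.88 pos [393.5 -77.9 202.5] rot [ 3.142e+00 -1.000e-03  1.990e-01] j [-0.36  0.19  2.09  0.    0.87  1.01] op 0.641 gf 0.0 F [ 0.9 -0.1  0.3]
tool [413.6 282.4] [212.9  84.6] long dir deg 75.2 2138
spool [ 572.3 -338.7] [217.  169.4] long dir deg 11.2 3129
bar 102 [543. 358. 122.] [117.19595989 125.74594919]
```

View pics/cF.png

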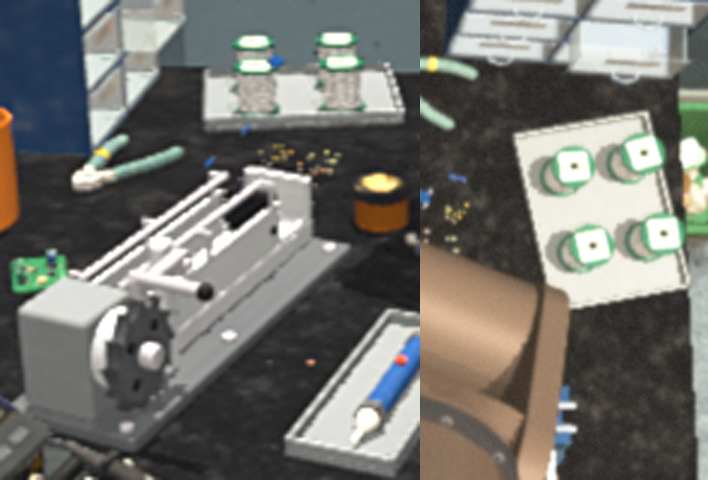

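Four spools stand upright in the tray (right, 575,170 / 635,160 / 585,247 / 655,237). The chute is empty, the pawl bar is down at z≈120 (left, ball at 205,290), and the pump lies in its tray at (395,375).

```bash
python3 -c "
from cell import env
print(env.job_done())"
```

```text
the job is handed in; nothing more can be done
None
```

I handed the job in at about 61 s: the last pictures show the pump flat in the tool tray, all four spools upright in the spool tray (which had been knocked about 4 cm aside mid-run), the feeder empty and the pawl down.

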